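# Set and lock the bench grinder's tool rest

## Task

The tool rest of the bench grinder has been left too far from its wheel. With the thumbscrew still loose, slide the rest up to about 3 mm from the wheel, not touching it, then turn the knurled thumbscrew clockwise until it seats on the bar and is firmly finger-tight, stopping as the resistance rises so that the thread is not strained. Let go of everything and leave the things lying on the bench where they are.

Things in the scene. Friction and masses are not known exactly. Their poses are not given: they have to be found in the camera images.
- grinder: bench grinder on a 30 mm plywood board, fixed. Origin on the bench under the centre of the working wheel (the one with the sloping rest); z up, -x its front, y along the spindle (155 mm high); motor and second wheel (250 mm off) lie to -y. Wheels 150 mm across, 22 mm wide; guard rim 90 mm from the spindle, open at the front. The board reaches 200 mm to the front under the rest.
- wheel_near (a point): foremost point of the working wheel, at spindle height and mid width, that the rest's edge runs up to. Axes as the grinder's. Its distance from the tool rest's origin is the gap, along the slide: 10 to 22 mm at the start, 0 when the edge meets the wheel and stops.
- tool_rest: steel rest: plate 62 mm wide, 6 mm thick (x 0 to -44 mm, z 0 to 6) on a sliding bar 25 mm wide (x -20 to -180, z 0 to -12). Origin mid of the plate's lower front edge, nearest the wheel; x up the slide to the wheel, 30 deg above level; y across; z square to the plate, leaning 30 deg away from the wheel. Screw loose, it slides with 4 N (6 N uphill) and stays where left.
- bar_tail (a point): middle of the free lower end face of the rest's bar, 6 mm under its upper face. The last 46 to 68 mm of the bar before this end stand clear of the receiver and of the board and bench (its middle is 50 to 75 mm above the bench) and can be pinched across the 25 mm width. Axes as the tool rest's.
- thumbscrew: knurled steel thumbscrew, 4 mm a turn, in the top of the receiver. Origin on its axis near the bar's upper face, 92 mm down the slope from wheel_near. z: its axis, out of the head, leaning 30 deg from vertical to the grinder's front. Head 36 mm across, z 26 to 50 mm, free all round; the receiver (42 x 44 mm) ends at z 10. Clockwise, seen looking down on the head, tightens.
- screw_head (a point): on the screw's axis, mid height of the knurled head, 12 mm under its top; turns with it. It starts 1.6 to 3.2 rad (unknown) short of its seat and turns there with under 0.15 N m; once seated, its torque climbs about 0.9 N m per rad. Firmly finger-tight is 0.25 to 0.5 N m; above 0.8 N m the thread is strained. Let go, it springs back up to 0.4 rad and stays tight.
- cold_chisel: cold chisel, dark steel bar 180 mm long, 16 mm thick, lying on the bench, to be left alone. Origin under its middle, x along it.
- bearing: ball bearing, 72 mm across and 17 mm thick, lying flat, to be left alone. Origin under its centre.
- tin: open aluminium cooling cup, 74 mm across and 85 mm tall, to be left alone. Origin under its centre.

How it is judged (in metres and radians):
On the way, in this order (a step that is already met when the one before it is completed fails the run):
1. the rest stands close to the wheel without touching it (gap 1 to 4.5 mm) while the thumbscrew is still loose (distance between tool_rest and wheel_near between 0.001 and 0.0045 m and contact force between thumbscrew and tool_rest below 5 N), for 0.2 s.
2. the thumbscrew is drawn finger-tight: it presses the bar with more than 30 N (about 0.25 N m) (contact force between thumbscrew and tool_rest above 30 N), for 0.1 s.
At the end, for the whole second after the job is handed in: the gap between the rest's edge and the wheel is 1 to 4.5 mm, the thumbscrew presses the bar with more than 22 N (it is seated and has only sprung back a little), and rest and screw are still (distance between tool_rest and wheel_near between 0.001 and 0.0045 m and contact force between thumbscrew and tool_rest above 22 N and linear speed of tool_rest below 0.005 m/s and angular speed of thumbscrew below 0.1 rad/s); the robot touches nothing.
It fails at once if the thumbscrew is overtightened (more than 70 N on the bar, reached at about 0.9 N m) (contact force between thumbscrew and tool_rest above 70 N).
It fails at once if the chisel, bearing or cup is shifted by more than 30 mm (distance of any of cold_chisel, bearing, tin from where it was at the start of the episode above 0.03 m).
It also fails if it takes over 64 s, if anything falls off the work surface, if the arm or the gripper's body presses on something with over 40 N, if the wrist force passes 120 N, or if a joint passes its speed limit or range.

## Robot

A 6-joint arm with a two-finger parallel gripper is mounted at the origin on the work surface. World frame = base frame: x ahead of the robot, y to its left, z up, the work surface at z = 0. Lengths are in m, angles in degrees, forces in N, time in s.
With the tool pointing down it reaches from about 0.3 to 0.875 m from the base axis. Payload 6.4 kg.
Tool frame: the origin (TCP) lies between the finger pads; the fingertips stand 19 mm ahead of it and the grasp point (between the pads) is the TCP; z points along the fingers, x is the direction in which the jaws open and shut, and the axes are right-handed (so a half turn about z gives the same grasp; the last joint's range is limited). The gripper opens to 85 mm and grips with 20 to 120 N. Pads are 22 mm wide; open, the fingers measure 114 mm over their backs; the gripper's body (76 mm by 85 mm) begins 54 mm behind the grasp point. The pads swing forward as they close: fully open they stand 13 mm farther back than shut.
Start: joints at [57.737, 10.359, 92.074, -0, 77.567, -11.82], TCP at [0.201, 0.539, 0.25] pointing down, gripper open.
Joint ranges: [-171.53, 171.53], [-51.25, 118.39], [17.06, 147.69], [-65.23, 245.23], [0, 150.52], [-178.68, 178.68]. Speed limits (degrees/s): [147.25, 147.25, 172.46, 180, 180, 180].

## Interface

Orientations are given as a 3x3 rotation matrix whose columns are the frame's x, y, z axes.
In Python, from station import r, imaging gives the robot as it stands.
- The arm moves only by the tool send_rows, never from a script. Its argument "targets" is a list that holds one entry, the list of rows, each a list of 4 numbers: the shift along the tool's x, y, z in m, then the turn about the tool's z in degrees. A call has 1 to 20 rows; each row is the pose to reach, as a shift and turn from the pose commanded when the call began, along the tool's axes at that moment; what a row does not reach only later rows make up. A row lasts 1/12 s, in which the tool goes at most 41.7 mm and 7.16 degrees, less where a joint would pass 70% of its speed; a pose out of reach is approached as far as the arm can. A call with a gripper value outside its range is refused whole. "jaw" is the finger opening in m, from 0 to 0.0854, set as the call begins (left out, the last holds). The fingers move at their own pace and stop on an object; "force" is the grip in N (left out, the last holds). Time passes only in rows, so rows that repeat a pose let the fingers close. It gives the time, the measured TCP pose, the force and the opening at its end, in the units of the state.
- r.get_state(): the state, without advancing time (a new reading comes with each control period).
- imaging.camera(name): name is "side" or "top" or "wrist"; returns a dict with "frame" (420x560x3 uint8, red, green, blue), "K" (3x3 intrinsics, pixels), "view" (4x4, takes a point from world to camera coordinates); the wrist camera has in their place "tool_from_camera" (4x4, takes a point from camera to tool coordinates, whose origin is the TCP and whose axes are the tool frame's). Camera axes: x right, y up, looking along -z (the intrinsics and any distortion apply to the point x, -y, -z); pixel columns grow to the right and rows downward; lengths in m; the calibration is good to about 2 mm. A picture is of the moment at which its call begins: read the wrist's pose just before it. There is no depth.
- r.hand_in(): hands the job in, once; it reports no verdict.
The state is a dict: "time_s": time; "q": joint angles; "qd": joint speeds; "joint_efforts": joint torques, N m; "eef_pos": TCP position; "tcp_rot": TCP orientation; "force": force on the tool from outside, world axes, zero at the start; "torque": the same for the moment, N m; "opening": finger opening in m.
Only numpy, scipy, OpenCV 4.12 (cv2) and the standard library are available. Lean on these libraries where they do the work, as an engineer would, in place of code of your own. Each camera call takes 0.05 s, during which the arm holds its last target.

## Working session

There is one attempt and no reset: what is moved stays moved. The work goes in short steps, Python scripts to look and compute and a tool call to move; the robot and the scene stay as the last step left them, time stands still between calls to the robot, and variables do not carry over. Pictures are saved under pics/ and viewed, and the job is handed in when it is done.

Besides the shell and the picture viewer there is one more tool, called after "Emit:" as name([rows], argument=value, ...), one row to a line, values as JSON. send_rows: Moves the arm, as the interface text tells. Its arguments: {"type":"object","properties":{"targets":{"type":"array"},"jaw":{"type":"number"},"force":{"type":"number"}},"required":["targets"]}

```bash
ls; mkdir -p pics; python3 - <<'E'
from station import r, imaging
import cv2
s=r.get_state(); print(s)
for n in ["side","top","wrist"]:
    c=imaging.camera(n); cv2.imwrite(f"pics/{n}0.png",c["frame"][:,:,::-1])
    print(n,{k:v for k,v in c.items() if k!="frame"})
E
```

```text
pics
{'time_s': 0.0, 'q': array([ 5.77365673e+01,  1.04026296e+01,  9.21309355e+01, -2.01494882e-03,
        7.75666259e+01, -1.18191391e+01]), 'qd': array([-0.01174781,  0.02679601, -0.07418889,  0.04579007,  0.04342367,
       -0.03148327]), 'joint_efforts': array([ 9.26496205e-05, -4.44890893e+01, -3.51326752e+01, -2.44264838e-04,
        9.47389053e-03,  7.31727425e-06]), 'eef_pos': array([0.20055074, 0.53834595, 0.24938297]), 'tcp_rot': array([[ 3.49288626e-01,  9.37014748e-01, -9.04417599e-04],
       [ 9.37013608e-01, -3.49289647e-01, -1.49700551e-03],
       [-1.71861994e-03, -3.24564600e-04, -9.99998471e-01]]), 'force': array([-0.9028388 , -1.14215829, -0.83631753]), 'torque': array([-0.01092402,  0.04362099,  0.0005902 ]), 'opening': 0.08542284793288168}
side {'K': array([[411.55005638,   0.        , 275.11933372],
       [  0.        , 411.55005638, 208.39809417],
       [  0.        ,   0.        ,   1.        ]]), 'view': array([[ 0.82544765, -0.56440012,  0.00941661, -0.49038898],
       [ 0.34086684,  0.51168356,  0.78866326, -0.24880901],
       [-0.44993997, -0.64779
[... 342 characters left out ...]
129109, -0.02165926,  0.1913078 , -0.55014464],
       [-0.19121456,  0.00631619,  0.98152794, -1.12124419],
       [ 0.        ,  0.        ,  0.        ,  1.        ]])}
wrist {'K': array([[297.5448342 ,   0.        , 282.50473255],
       [  0.        , 297.5448342 , 211.65147422],
       [  0.        ,   0.        ,   1.        ]]), 'tool_from_camera': array([[ 9.99999192e-01, -1.25550002e-05, -1.27139961e-03,
        -1.44856629e-04],
       [-3.95212071e-04, -9.53487548e-01, -3.01432147e-01,
        -7.60201354e-02],
       [-1.20847922e-03,  3.01432406e-01, -9.53486782e-01,
        -1.24963537e-01],
       [ 0.00000000e+00,  0.00000000e+00,  0.00000000e+00,
         1.00000000e+00]])}
```

View pics/side0.png

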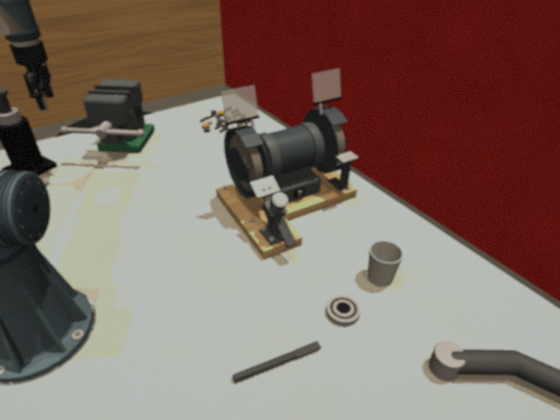

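View pics/top0.png

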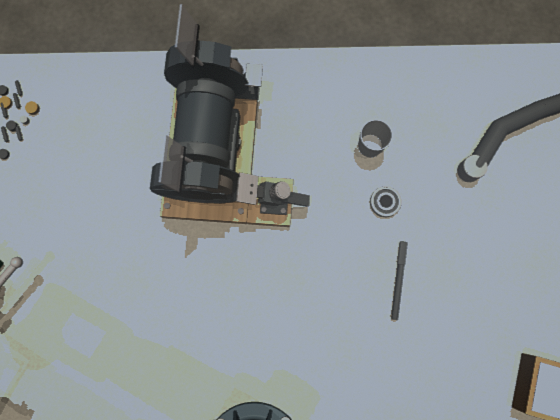

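View pics/wrist0.png

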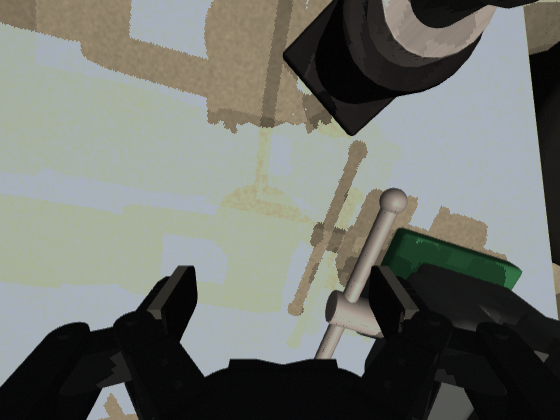

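```bash
python3 - <<'E'
import cv2
t=cv2.imread("pics/top0.png")[140:240,140:320]; cv2.imwrite("pics/topc.png",cv2.resize(t,None,fx=4.4,fy=4.4,interpolation=cv2.INTER_CUBIC))
t=cv2.imread("pics/side0.png")[120:260,200:370]; cv2.imwrite("pics/sidec.png",cv2.resize(t,None,fx=4.2,fy=4.2,interpolation=cv2.INTER_CUBIC))
E
```

```text
(no output)
```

View pics/topc.png

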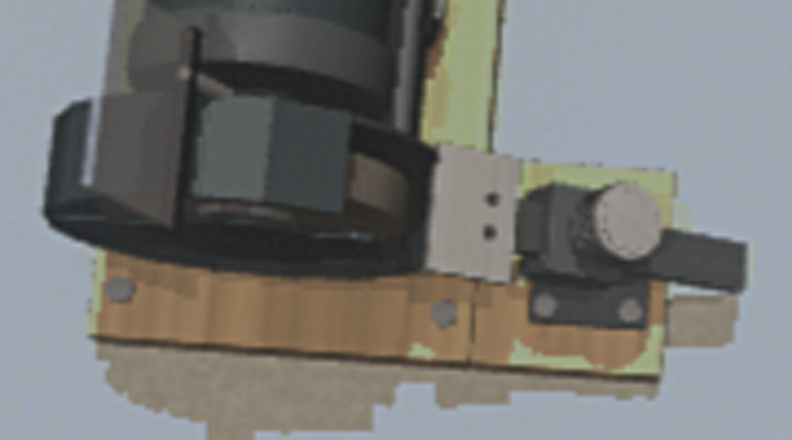

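View pics/sidec.png

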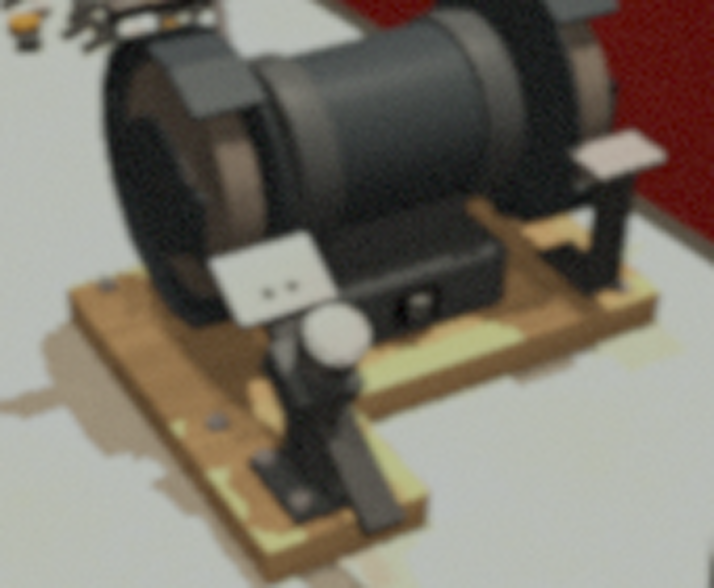

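```bash
cat > h.py <<'E'
import numpy as np, cv2
from station import r, imaging
def ray(K,V,uv):
    # V world->cam
    p=np.array([(uv[0]-K[0,2])/K[0,0], (uv[1]-K[1,2])/K[1,1]])
    d=np.array([p[0],-p[1],-1.0]); R=V[:3,:3]; o=-R.T@V[:3,3]; d=R.T@d
    return o,d/np.linalg.norm(d)
def tri(rays):
    A=np.zeros((3,3));b=np.zeros(3)
    for o,d in rays:
        P=np.eye(3)-np.outer(d,d);A+=P;b+=P@o
    x=np.linalg.solve(A,b); return x,[np.linalg.norm((np.eye(3)-np.outer(d,d))@(x-o)) for o,d in rays]
def plane(o,d,z): return o+d*(z-o[2])/d[2]
def proj(K,V,p):
    c=V[:3,:3]@p+V[:3,3]; return np.array([K[0,0]*c[0]/-c[2]+K[0,2],K[1,1]*-c[1]/-c[2]+K[1,2]])
KV={"side":None}
KS=np.array([[411.55005638,0,275.11933372],[0,411.55005638,208.39809417],[0,0,1]])
VS=np.array([[0.82544765,-0.56440012,0.00941661,-0.49038898],[0.34086684,0.51168356,0.78866326,-0.24880901],[-0.44993997,-0.64779043,0.61475328,-0.83585633],[0,0,0,1]])
KT=np.array([[519.87206949,0,281.2903652],[0,519.87206949,200.44629012],[0,0,1]])
VT=np.array([[-0.02246751,-0.99974546,0.00205645,-0.0603146],[0.98129109,-0.02165926,0.1913078,-0.55014464],[-0.19121456,0.00631619,0.98152794,-1.12124419],[0,0,0,1]])
def wv(s,T):
    W=np.eye(4);W[:3,:3]=s["tcp_rot"];W[:3,3]=s["eef_pos"]; return np.linalg.inv(W@T)
E
python3 - <<'E'
from h import *
tc=lambda u,v:(140+(u+.5)/4.4-.5,140+(v+.5)/4.4-.5)
sc=lambda u,v:(200+(u+.5)/4.2-.5,120+(v+.5)/4.2-.5)
for n,a,b in [("headtop",(629,221),(337,334)),("plate rear L(near robot)",(511,282),(237,325)),("plate rear R",(519,155),(340,293)),("plate front R",(438,147),(305,233)),("plate front L",(430,268),(211,260)),("tail top L",(743,291),(363,528)),("tail top R",(748,243),(402,512))]:
    print(n,tri([ray(KT,VT,tc(*a)),ray(KS,VS,sc(*b))]))
a=plane(*ray(KT,VT,tc(93,338)),.03);b=plane(*ray(KT,VT,tc(660,376)),.03);print(a,b,np.degrees(np.arctan2(*(a-b)[[1,0]])),np.linalg.norm(a-b))
a=plane(*ray(KS,VS,sc(265,555)),.03);b=plane(*ray(KS,VS,sc(68,295)),.03);print(a,b)
print(plane(*ray(KS,VS,sc(427,496)),.03),plane(*ray(KT,VT,tc(675,171)),.03))
E
```

```text
headtop (array([ 0.55264412, -0.07552481,  0.15220135]), [np.float64(0.0010204067038942421), np.float64(0.0010204067038943581)])
plate rear L(near robot) (array([ 0.52632194, -0.01797449,  0.13424698]), [np.float64(0.0008338261919025564), np.float64(0.0008338261919025251)])
plate rear R (array([ 0.59074273, -0.02363749,  0.13389987]), [np.float64(0.0014978300329132146), np.float64(0.001497830032913207)])
plate front R (array([0.59068555, 0.01358672, 0.1549873 ]), [np.float64(0.001957566823595011), np.float64(0.0019575668235948317)])
plate front L (array([0.53077454, 0.01835213, 0.15609942]), [np.float64(0.0003513932928601503), np.float64(0.00035139329286011905)])
tail top L (array([ 0.53320997, -0.1329225 ,  0.06309065]), [np.float64(0.00011680281795479919), np.float64(0.0001168028179549104)])
tail top R (array([ 0.5575587 , -0.13611641,  0.0650411 ]), [np.float64(0.0002066828361973731), np.float64(0.00020668283619744985)])
[0.52199003 0.20406565 0.03      ] [ 0.49549376 -0.09041441  0.03      ] 84.8585748701814 0.2956696772880802
[ 0.49516388 -0.09180175  0.03      ] [0.52196022 0.19613754 0.03      ]
[ 0.60189667 -0.10314311  0.03      ] [ 0.60457608 -0.10112477  0.03      ]
```

```bash
cat >> h.py <<'E'
def goto(p,yaw=None,s=None):
    s=s or r.get_state(); R=s["tcp_rot"]; d=R.T@(np.array(p)-s["eef_pos"])
    cy=np.degrees(np.arctan2(R[1,1],R[0,1])); t=0
    if yaw is not None: t=-((yaw-cy+180)%360-180)
    return np.round(d,4),round(t,2)
E
python3 -c "
from h import *
print(goto([.553,-.08,.28],-95.1))"
```

```text
(array([-0.4565,  0.5462, -0.0299]), np.float64(74.66))
```

Emit:
send_rows([
  [[0, 0, -0.04, 0], [0, 0, -0.08, 0], [0, 0, -0.12, 0], [-0.03, 0.035, -0.12, 7], [-0.06, 0.07, -0.12, 14], [-0.085, 0.102, -0.12, 21], [-0.11, 0.132, -0.12, 28], [-0.135, 0.162, -0.12, 35], [-0.16, 0.192, -0.12, 42], [-0.185, 0.222, -0.12, 49], [-0.21, 0.252, -0.12, 56], [-0.235, 0.282, -0.12, 63], [-0.26, 0.312, -0.12, 70], [-0.285, 0.342, -0.12, 74.7], [-0.31, 0.372, -0.12, 74.7], [-0.335, 0.402, -0.12, 74.7], [-0.36, 0.432, -0.12, 74.7], [-0.385, 0.462, -0.12, 74.7], [-0.41, 0.492, -0.12, 74.7], [-0.435, 0.52, -0.1, 74.7]],
], jaw=0.0)

```text
time_s: 1.82
eef_pos: [0.5381, -0.0524, 0.3541]
tcp_rot: [[0.996, -0.09, 0.007], [-0.09, -0.996, -0.002], [0.007, 0.002, -1.0]]
force: [0.8, 1.4, 1.5]
opening: 0.0003
```

```bash
python3 -c "
from h import *
s=r.get_state();print(s['time_s'],s['eef_pos'],s['q'],s['force'],s['torque'],s['opening']);print(goto([.553,-.08,.28],-95.1))"
```

```text
1.8167 [ 0.53808645 -0.05237314  0.35412363] [-1.81454152e+01  1.72356979e+00  8.96026694e+01  1.44293895e-03
  8.82774577e+01 -1.29733751e+01] [0.79899267 1.38698914 1.49501639] [ 0.00779935 -0.02654818 -0.03522953] 0.0002846708874685162
(array([0.0168, 0.0261, 0.0743]), np.float64(-0.07))
```

Emit:
send_rows([
  [[0.008, 0.013, 0.035, 0], [0.016, 0.026, 0.07, 0], [0.016, 0.026, 0.07, 0], [0.016, 0.026, 0.07, 0]],
])

```text
time_s: 2.15
eef_pos: [0.548, -0.0771, 0.2784]
tcp_rot: [[0.996, -0.091, -0.006], [-0.091, -0.996, 0.002], [-0.006, -0.002, -1.0]]
force: [0.5, 0.2, 0.2]
opening: -0.0001
```

```bash
python3 - <<'E'
from h import *
import pickle
s=r.get_state(); c=imaging.camera("wrist"); pickle.dump((s,c),open("w1.pkl","wb"))
print(s['eef_pos'],s['force'])
cv2.imwrite("pics/w1.png",cv2.resize(c["frame"][:,:,::-1],None,fx=800/560,fy=800/560,interpolation=cv2.INTER_CUBIC))
V=wv(s,c["tool_from_camera"])
for p in [(.5526,-.0755,.1522),(.562,.0287,.1549),(.5454,-.1345,.0641)]: print(proj(c["K"],V,np.array(p))*800/560)
E
```

```text
[ 0.54802758 -0.07708455  0.27837947] [0.54197052 0.20939588 0.18832505]
[410.10247462 295.93504203]
[410.87310173 110.50808266]
[406.70918037 333.23368969]
```

View pics/w1.png

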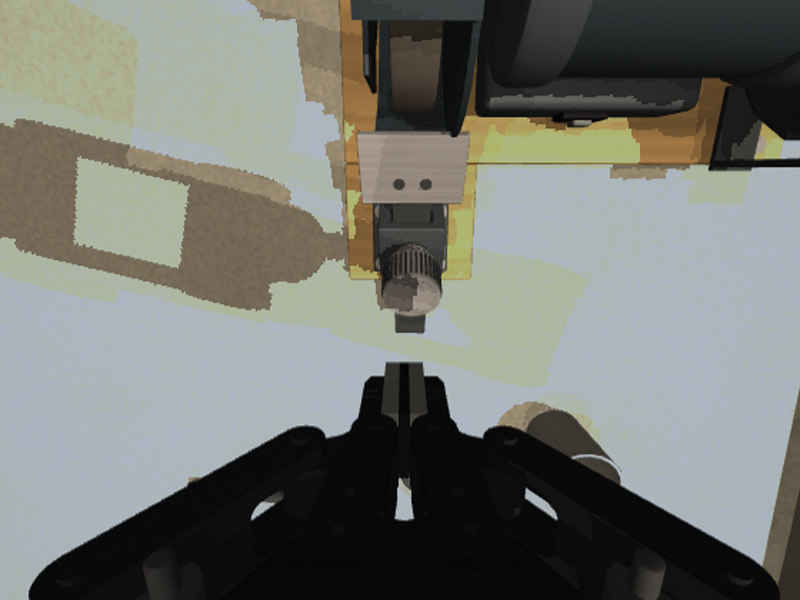

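```bash
python3 - <<'E'
import pickle,cv2
s,c=pickle.load(open("w1.pkl","rb"))
f=c["frame"][60:240,230:345,::-1]
cv2.imwrite("pics/w1c.png",cv2.resize(f,None,fx=3.3,fy=3.3,interpolation=cv2.INTER_NEAREST)); 
E
```

```text
(no output)
```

View pics/w1c.png

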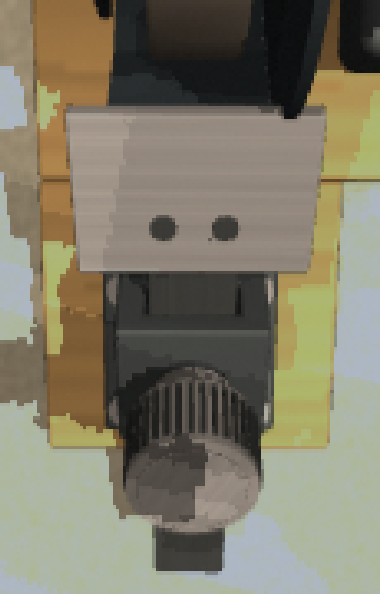

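```bash
python3 - <<'E'
from h import *
import pickle
s,c=pickle.load(open("w1.pkl","rb")); V=wv(s,c["tool_from_camera"])
yaw=np.radians(84.86); xg=np.array([np.cos(yaw),np.sin(yaw),0]); 
xr=np.cos(np.pi/6)*xg+np.array([0,0,.5]); zr=-.5*xg+np.array([0,0,np.cos(np.pi/6)]); yr=np.cross(zr,xr)
wn=np.array([.562,.0287,.155])
def on(u,v,h):
    o,d=ray(c["K"],V,((u+.5)/3.3-.5+230,(v+.5)/3.3-.5+60)); t=((wn+h*zr-o)@zr)/(d@zr); p=o+t*d-wn
    return np.round([p@xr,p@yr,],4)
for n,u,v,h in [("frontL",67,107,.006),("frontR",326,107,.006),("rearL",80,271,.006),("rearR",309,271,.006),("headtop",191,480,.05),("headL",124,485,.05),("headR",262,485,.05),("tailL",156,571,0),("tailR",223,571,0)]: print(n,on(u,v,h))
E
```

```text
frontL [-0.0087  0.0292]
frontR [-0.0088 -0.0316]
rearL [-0.054   0.0295]
rearR [-0.0541 -0.032 ]
headtop [-0.0893 -0.0004]
headL [-0.0912  0.0175]
headR [-0.0912 -0.0193]
tailL [-0.1905  0.0115]
tailR [-0.1905 -0.0136]
```

```bash
cat >> h.py <<'E'
yaw=np.radians(84.86); xg=np.array([np.cos(yaw),np.sin(yaw),0]); 
xr=np.cos(np.pi/6)*xg+np.array([0,0,.5]); zr=-.5*xg+np.array([0,0,np.cos(np.pi/6)]); yr=np.cross(zr,xr)
wn=np.array([.562,.0287,.155])
E
python3 - <<'E'
from h import *
print(xg,yr)
t=wn-.1903*xr-.001*yr; print(t)
p=t-xg*(.011+.02); p[2]=.071
q=p.copy();q[2]=.15
print(p,goto(q,-95.14),goto(p,-95.14))
E
```

```text
[0.08958964 0.99597876 0.        ] [-0.99597876  0.08958964  0.        ]
[ 0.54823119 -0.13553151  0.05985   ]
[ 0.54545391 -0.16640685  0.071     ] (array([0.0046, 0.0897, 0.1309]), np.float64(-0.03)) (array([0.0047, 0.0897, 0.2099]), np.float64(-0.03))
```

Emit:
send_rows([
  [[0.001, 0.035, 0.015, 0], [0.002, 0.07, 0.03, 0], [0.004, 0.09, 0.06, 0], [0.004, 0.09, 0.1, 0], [0.004, 0.09, 0.14, 0], [0.004, 0.09, 0.17, 0], [0.004, 0.09, 0.195, 0], [0.004, 0.09, 0.211, 0], [0.004, 0.09, 0.211, 0], [0.004, 0.09, 0.211, 0], [0.004, 0.09, 0.211, 0]],
])

```text
time_s: 3.12
eef_pos: [0.5475, -0.1674, 0.0727]
tcp_rot: [[0.996, -0.089, 0.004], [-0.089, -0.996, -0.002], [0.004, 0.002, -1.0]]
force: [0.5, -0.4, 0.7]
opening: -0.0004
```

```bash
cat > look.py <<'E'
from h import *
import pickle,sys
n=sys.argv[1]; s=r.get_state(); c=imaging.camera("wrist"); pickle.dump((s,c),open(n+".pkl","wb"))
print(s['time_s'],s['eef_pos'],s['force'],s['torque'],s['q'],s['opening'])
cv2.imwrite(f"pics/{n}.png",cv2.resize(c["frame"][:,:,::-1],None,fx=800/560,fy=800/560,interpolation=cv2.INTER_CUBIC))
E
python3 look.py w2; python3 -c "
from h import *
t=wn-.1903*xr-.001*yr
s=r.get_state();d=s['tcp_rot'].T@(t-s['eef_pos']);print(d)"
```

```text
3.1167 [ 0.54745718 -0.16744818  0.07273313] [ 0.48417248 -0.44130607  0.68075718] [-0.02617435  0.01200194 -0.02662956] [-2.88833703e+01  2.25529305e+01  9.94921638e+01  4.26547666e-03
  5.76813925e+01 -2.38024412e+01] -0.00039669715689878205
[-0.00212102 -0.03206034  0.01283464]
```

View pics/w2.png

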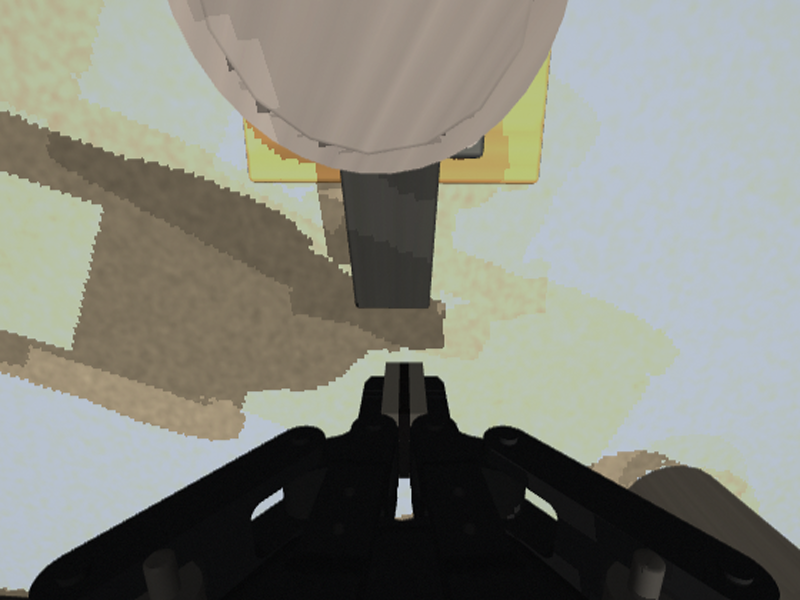

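Emit:
send_rows([
  [[-0.003, 0, 0.002, 0], [-0.003, -0.008, 0.003, 0], [-0.003, -0.014, 0.003, 0], [-0.003, -0.016, 0.003, 0], [-0.003, -0.016, 0.003, 0], [-0.003, -0.016, 0.003, 0]],
])

```text
time_s: 3.67
eef_pos: [0.5438, -0.1505, 0.0668]
tcp_rot: [[0.996, -0.089, 0.0], [-0.089, -0.996, -0.0], [0.0, 0.0, -1.0]]
force: [0.0, 0.2, 0.7]
opening: 0.0003
```

```bash
python3 look.py w3
```

```text
3.6667 [ 0.54384852 -0.15054763  0.06679494] [0.02792781 0.18581804 0.7428388 ] [ 0.02437359 -0.05643962 -0.04944399] [-2.75197894e+01  2.23843454e+01  1.00610241e+02 -5.80055367e-03
  5.69983281e+01 -2.24132867e+01] 0.0002598965288718893
```

View pics/w3.png

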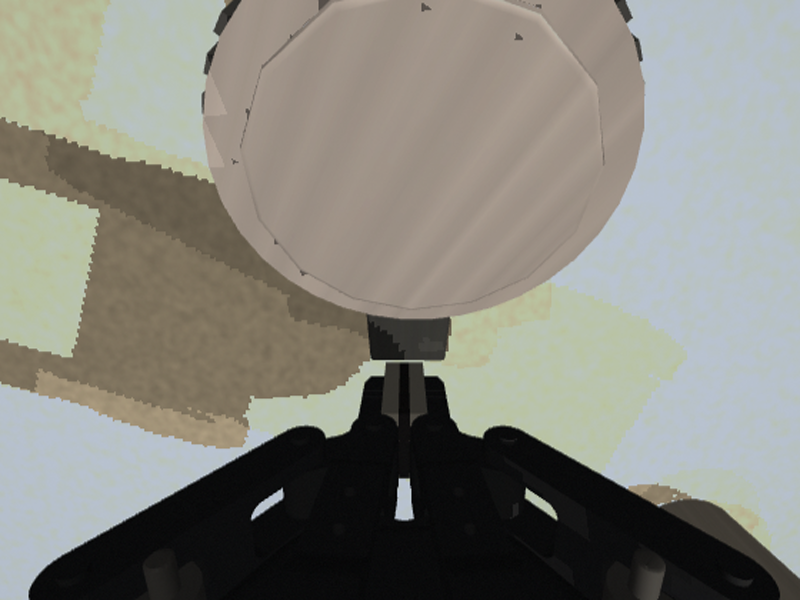

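Emit:
send_rows([
  [[0, -0.002, 0, 0], [0, -0.004, 0, 0], [0, -0.005, 0, 0], [0, -0.005, 0, 0], [0, -0.005, 0, 0]],
])

```text
time_s: 4.13
eef_pos: [0.5442, -0.1462, 0.0667]
tcp_rot: [[0.996, -0.09, -0.0], [-0.09, -0.996, -0.0], [0.0, 0.0, -1.0]]
force: [-0.8, -2.4, -0.1]
opening: -0.0
```

Emit:
send_rows([
  [[0, -0.001, 0, 0], [0, -0.002, 0, 0], [0, -0.002, 0, 0], [0, -0.002, 0, 0]],
])

```text
time_s: 4.47
eef_pos: [0.5444, -0.1453, 0.067]
tcp_rot: [[0.996, -0.09, 0.0], [-0.09, -0.996, -0.002], [0.0, 0.002, -1.0]]
force: [-2.1, -6.2, 0.6]
opening: -0.0003
```

Emit:
send_rows([
  [[0, -0.001, 0, 0], [0, -0.002, 0, 0], [0, -0.003, 0, 0], [0, -0.003, 0, 0], [0, -0.003, 0, 0]],
])

```text
time_s: 4.88
eef_pos: [0.5447, -0.1433, 0.0678]
tcp_rot: [[0.996, -0.09, 0.0], [-0.09, -0.996, -0.004], [0.001, 0.004, -1.0]]
force: [-5.2, -10.5, 4.6]
opening: -0.0
```

Emit:
send_rows([
  [[0, -0.001, 0, 0], [0, -0.002, 0, 0], [0, -0.003, 0, 0], [0, -0.003, 0, 0], [0, -0.003, 0, 0]],
])

```text
time_s: 5.3
eef_pos: [0.5454, -0.1411, 0.0684]
tcp_rot: [[0.996, -0.09, 0.001], [-0.09, -0.996, -0.005], [0.002, 0.005, -1.0]]
force: [-5.8, -12.4, 7.9]
opening: 0.0002
```

```bash
python3 - <<'E'
from h import *
for n in ["side","top"]:
    c=imaging.camera(n); cv2.imwrite(f"pics/{n}1.png",c["frame"][:,:,::-1])
t=cv2.imread("pics/top1.png")[140:240,140:320]; t=cv2.resize(t,None,fx=4.4,fy=4.4,interpolation=cv2.INTER_CUBIC);cv2.imwrite("pics/topc1.png",t)
E
python3 look.py w4
```

```text
5.4 [ 0.54538254 -0.1410541   0.06842335] [ -6.35426902 -10.35205361   8.53417525] [-1.75877785  0.94560832 -0.00567082] [-26.44584903  22.0596295  100.83305792  -0.27508204  56.92289638
 -21.15855241] -0.0001933256400869676
```

View pics/topc1.png

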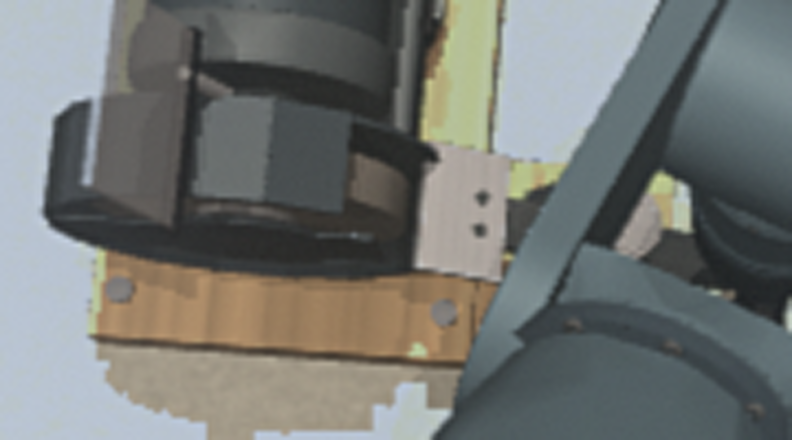

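View pics/w4.png

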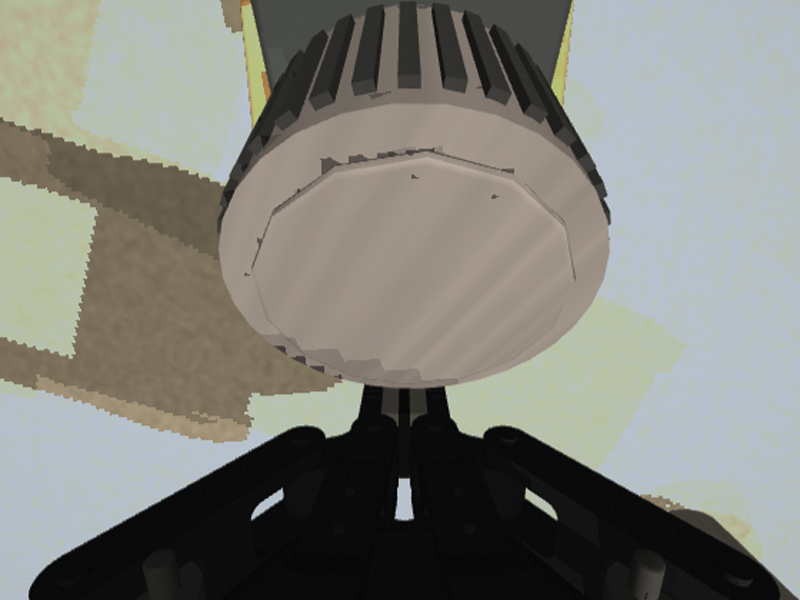

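Emit:
send_rows([
  [[0, -0.001, 0, 0], [0, -0.001, 0, 0], [0, -0.001, 0, 0], [0, -0.001, 0, 0]],
])

```text
time_s: 5.78
eef_pos: [0.5457, -0.1403, 0.0686]
tcp_rot: [[0.996, -0.09, 0.002], [-0.09, -0.996, -0.005], [0.002, 0.005, -1.0]]
force: [-5.6, -12.3, 9.2]
opening: -0.0001
```

Emit:
send_rows([
  [[0, 0.01, 0, 0], [0, 0.025, -0.02, 0], [0, 0.025, -0.06, 0], [0, 0.025, -0.1, 0], [0, 0.02, -0.14, 0], [0, 0.0, -0.175, 0], [0.002, -0.035, -0.18, 0], [0.003, -0.07, -0.18, 0], [0.003, -0.08, -0.18, 0], [0.003, -0.08, -0.18, 0], [0.003, -0.08, -0.18, 0], [0.003, -0.08, -0.18, 0]],
])

```text
time_s: 6.78
eef_pos: [0.5549, -0.0582, 0.2461]
tcp_rot: [[0.996, -0.09, -0.001], [-0.09, -0.996, 0.0], [-0.001, 0.0, -1.0]]
force: [0.2, -0.4, 0.3]
opening: -0.0005
```

```bash
python3 look.py w5;python3 - <<'E'
import pickle,cv2
s,c=pickle.load(open("w5.pkl","rb"))
f=c["frame"][60:285,200:380,::-1]
cv2.imwrite("pics/w5c.png",cv2.resize(f,None,fx=2.6,fy=2.6,interpolation=cv2.INTER_NEAREST)); 
f=c["frame"][60:150,220:360,::-1]
cv2.imwrite("pics/w5d.png",cv2.resize(f,None,fx=5,fy=5,interpolation=cv2.INTER_NEAREST)); 
E
```

```text
6.7833 [ 0.55490051 -0.0581506   0.24612279] [ 0.20138758 -0.39768824  0.26219238] [-0.05235238 -0.05067025  0.03247555] [-1.81633303e+01  8.44262322e+00  9.47694280e+01 -1.48451179e-02
  7.68449339e+01 -1.30051691e+01] -0.0004836654847520752
```

View pics/w5c.png

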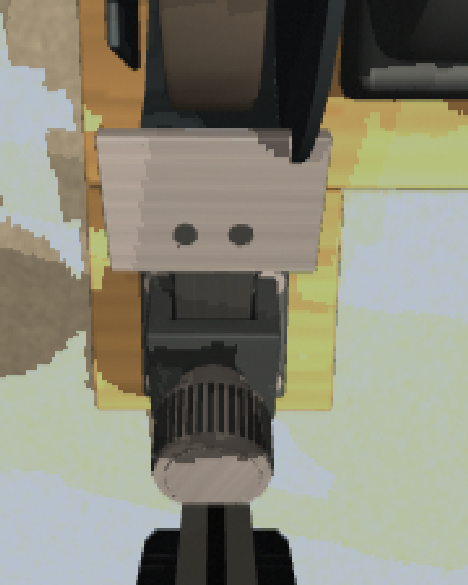

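View pics/w5d.png

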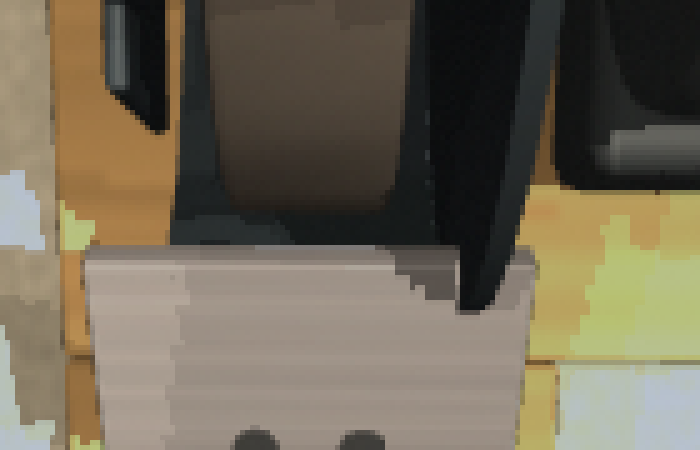

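```bash
python3 - <<'E'
from h import *
import pickle
for nm,(u0,v0,f) in {"w5":(220,60,5),"w1":(230,60,3.3)}.items():
    s,c=pickle.load(open(nm+".pkl","rb")); V=wv(s,c["tool_from_camera"]); K=c["K"]
    # tangent silhouette of wheel at mid width: project circle pts, max v
    a=np.linspace(-1,1,401); C=wn+.075*xg
    pts=[C+.075*(-np.cos(t)*xg+np.sin(t)*np.array([0,0,1])) for t in a]
    v=[proj(K,V,p)[1] for p in pts]; i=int(np.argmax(v)); print(nm,"cam",np.linalg.inv(V)[:3,3],"tangent v",v[i],np.degrees(a[i]),"wn pix",proj(K,V,wn))
    def on(u,vv,h):
        o,d=ray(K,V,((u+.5)/f-.5+u0,(vv+.5)/f-.5+v0)); t=((wn+h*zr-o)@zr)/(d@zr); p=o+t*d-wn
        return np.round([p@xr,p@yr],4)
    if nm=="w5":
        for n,u,vv,h in [("lowfront",310,246,0),("topfrontL",87,264,.006),("topfrontR",535,264,.006)]: print(n,on(u,vv,h))
        f=2.6;u0=200
        for n,u,vv,h in [("rearL",112,271,.006),("rearR",316,271,.006),("headL",152,470,.05),("headR",273,470,.05)]: print(n,on(u,vv,h))
        print("wheel v seen",60+212.5/5-.5)
    else:
        print("wheel v seen",60+57.5/3.3-.5)
E
```

```text
w5 cam [0.56291767 0.0181185  0.37108444] tangent v 102.02819675766835 -2.8647889756541125 wn pix [279.9960074  101.89372604]
lowfront [-0.0051 -0.0011]
topfrontL [-0.0044  0.0292]
topfrontR [-0.0044 -0.0317]
rearL [-0.0485  0.0296]
rearR [-0.0485 -0.0322]
headL [-0.09    0.0176]
headR [-0.09   -0.0193]
wheel v seen 102.0
w1 cam [ 0.55670335 -0.00109956  0.40347782] tangent v 78.09254954915326 -6.875493541569878 wn pix [287.61260183  77.33842206]
wheel v seen 76.92424242424242
```

Emit:
send_rows([
  [[0, 0.035, 0.0, 0], [-0.001, 0.07, 0.0, 0], [-0.002, 0.1, 0.02, 0], [-0.003, 0.105, 0.06, 0], [-0.003, 0.105, 0.1, 0], [-0.003, 0.105, 0.14, 0], [-0.003, 0.105, 0.165, 0], [-0.003, 0.105, 0.179, 0], [-0.003, 0.1, 0.179, 0], [-0.003, 0.095, 0.179, 0], [-0.003, 0.092, 0.179, 0], [-0.003, 0.09, 0.179, 0], [-0.003, 0.09, 0.179, 0]],
])

```text
time_s: 7.92
eef_pos: [0.5452, -0.1469, 0.0694]
tcp_rot: [[0.996, -0.089, 0.003], [-0.089, -0.996, -0.001], [0.003, 0.001, -1.0]]
force: [-0.6, 0.1, 0.0]
opening: 0.0001
```

Emit:
send_rows([
  [[0, -0.002, 0, 0], [0, -0.004, 0, 0], [0, -0.006, 0, 0], [0, -0.007, 0, 0], [0, -0.007, 0, 0], [0, -0.007, 0, 0]],
])

```text
time_s: 8.42
eef_pos: [0.545, -0.1407, 0.0681]
tcp_rot: [[0.996, -0.09, 0.001], [-0.09, -0.996, -0.001], [0.001, 0.001, -1.0]]
force: [-0.5, -4.3, 1.6]
opening: 0.0001
```

Emit:
send_rows([
  [[0, -0.001, 0, 0], [0, -0.002, 0, 0], [0, -0.003, 0, 0], [0, -0.003, 0, 0], [0, -0.003, 0, 0]],
])

```text
time_s: 8.83
eef_pos: [0.5453, -0.1391, 0.0687]
tcp_rot: [[0.996, -0.09, 0.001], [-0.09, -0.996, -0.003], [0.001, 0.003, -1.0]]
force: [-3.9, -9.8, 5.0]
opening: 0.0002
```

Emit:
send_rows([
  [[0, -0.0005, 0, 0], [0, -0.001, 0, 0], [0, -0.001, 0, 0], [0, -0.001, 0, 0]],
])

```text
time_s: 9.17
eef_pos: [0.5454, -0.1385, 0.069]
tcp_rot: [[0.996, -0.09, 0.001], [-0.09, -0.996, -0.004], [0.001, 0.004, -1.0]]
force: [-4.4, -10.4, 7.0]
opening: 0.0001
```

Emit:
send_rows([
  [[0, 0.01, 0, 0], [0, 0.025, -0.02, 0], [0, 0.025, -0.06, 0], [0, 0.025, -0.1, 0], [0, 0.02, -0.14, 0], [0, 0.0, -0.175, 0], [0.002, -0.035, -0.18, 0], [0.003, -0.07, -0.18, 0], [0.003, -0.08, -0.18, 0], [0.003, -0.08, -0.18, 0], [0.003, -0.08, -0.18, 0], [0.003, -0.08, -0.18, 0]],
], jaw=0.06)

```text
time_s: 10.17
eef_pos: [0.555, -0.0571, 0.247]
tcp_rot: [[0.996, -0.09, -0.001], [-0.09, -0.996, 0.0], [-0.001, -0.0, -1.0]]
force: [0.0, 0.2, -0.1]
opening: 0.06
```

```bash
python3 look.py w6;python3 - <<'E'
import pickle,cv2
s,c=pickle.load(open("w6.pkl","rb"))
f=c["frame"][60:180,210:360,::-1]
cv2.imwrite("pics/w6d.png",cv2.resize(f,None,fx=5,fy=5,interpolation=cv2.INTER_NEAREST)); 
E
```

```text
10.1667 [ 0.55497466 -0.05710953  0.24702276] [ 0.02380496  0.22745319 -0.12506794] [ 0.00744808 -0.03444915  0.01058653] [-1.80619714e+01  8.39648422e+00  9.47146328e+01 -5.46780906e-03
  7.69552006e+01 -1.29062365e+01] 0.05998826439681047
```

View pics/w6d.png

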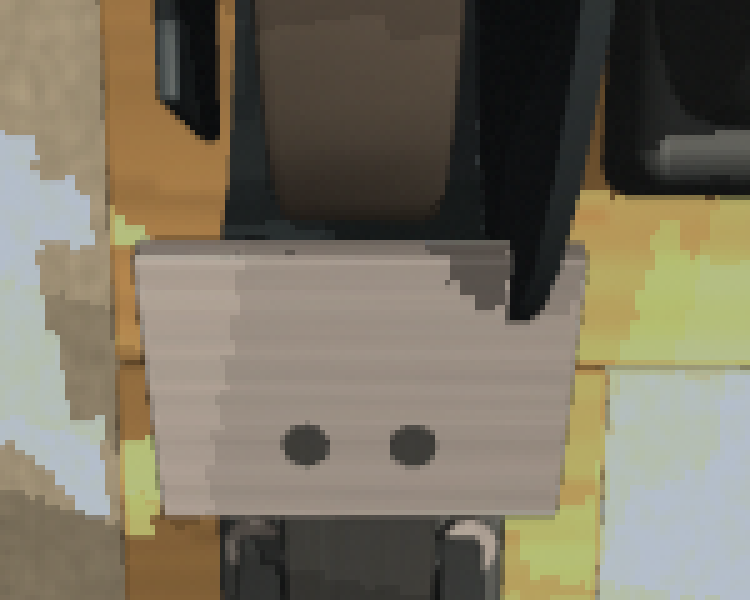

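View pics/w6.png

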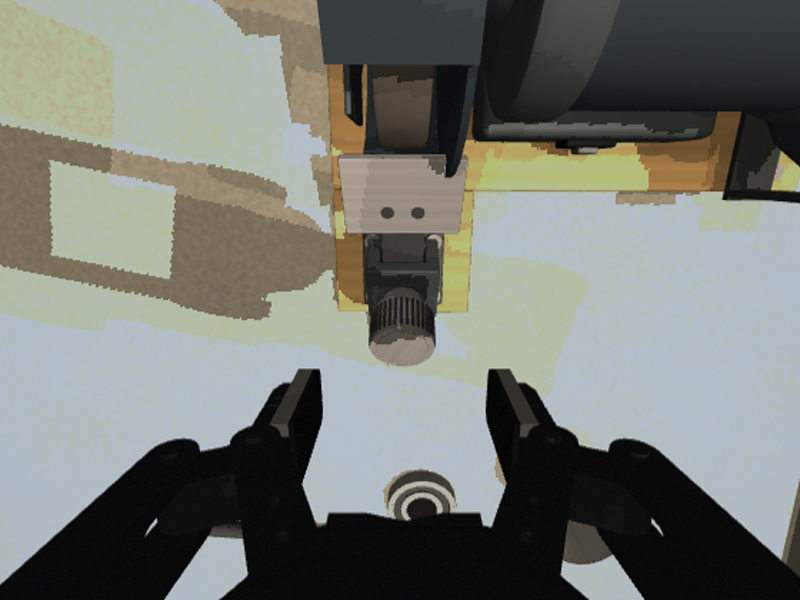

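```bash
cat > gap.py <<'E'
from h import *
import pickle,sys
nm=sys.argv[1]; L=eval(sys.argv[2]) # list (name,u,v,h), crop (u0,v0,f)
u0,v0,f=eval(sys.argv[3])
s,c=pickle.load(open(nm+".pkl","rb")); V=wv(s,c["tool_from_camera"]); K=c["K"]
print("wn pix",(proj(K,V,wn)-[u0,v0]+.5)*f)
for n,u,vv,h in L:
    o,d=ray(K,V,((u+.5)/f-.5+u0,(vv+.5)/f-.5+v0)); t=((wn+h*zr-o)@zr)/(d@zr); p=o+t*d-wn
    print(n,np.round([p@xr,p@yr],4))
E
python3 gap.py w6 '[("low",350,241,0),("topL",136,259,.006),("topR",586,259,.006),("rearL",162,515,.006),("rearR",560,515,.006)]' '(210,60,5)'
```

```text
wn pix [352.78640484 220.54553972]
low [-0.0031  0.0003]
topL [-0.0025  0.0293]
topR [-0.0025 -0.0317]
rearL [-0.0461  0.0302]
rearR [-0.046  -0.0324]
```

```bash
python3 - <<'E'
from h import *
O=wn-.0915*xr-.001*yr
for a in (.038,.043,.05): print(a,O+a*zr)
P=O+.043*zr
A=P.copy();A[2]=.2
print(goto(A,-95.14+30),goto(P,-95.14+30))
E
```

```text
0.038 [ 0.55419457 -0.06923586  0.14215897]
0.043 [ 0.5539706  -0.07172581  0.14648909]
0.05 [ 0.55365704 -0.07521173  0.15255127]
(array([0.0003, 0.0143, 0.0471]), np.float64(-30.06)) (array([0.0004, 0.0143, 0.1006]), np.float64(-30.06))
```

Emit:
send_rows([
  [[0, 0.014, 0.01, -7], [0, 0.014, 0.025, -14], [0, 0.014, 0.035, -21], [0, 0.014, 0.045, -28], [0, 0.014, 0.06, -30], [0, 0.014, 0.075, -30], [0, 0.014, 0.09, -30], [0, 0.014, 0.099, -30], [0, 0.014, 0.099, -30], [0, 0.014, 0.099, -30], [0, 0.014, 0.099, -30]],
], jaw=0.06)

```text
time_s: 11.13
eef_pos: [0.5545, -0.0711, 0.1495]
tcp_rot: [[0.908, 0.42, 0.001], [0.42, -0.908, -0.0], [0.001, 0.001, -1.0]]
force: [-0.8, -0.4, -0.7]
opening: 0.0601
```

```bash
python3 look.py w7
```

```text
11.1333 [ 0.55453276 -0.0710937   0.14949831] [-0.75256473 -0.44055132 -0.67142219] [-0.01766984 -0.02726414 -0.03038957] [-1.94690935e+01  1.47063055e+01  9.93558833e+01 -8.00517781e-04
  6.58716296e+01 -4.42878683e+01] 0.06012701602980375
```

View pics/w7.png

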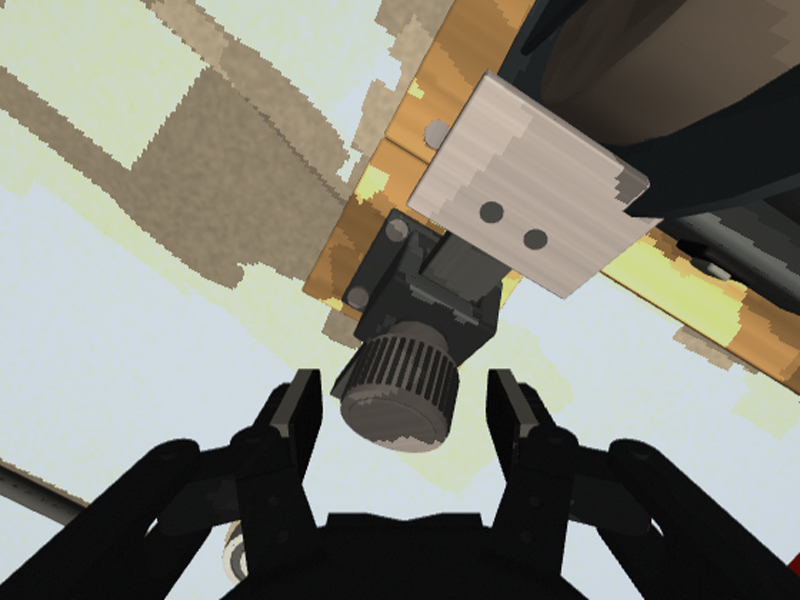

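Emit:
send_rows([
  [[0, 0, 0, 0], [0, 0, 0, 0], [0, 0, 0, 0], [0, 0, 0, 0], [0, 0, 0, 0], [0, 0, 0, 0]],
], jaw=0.02, force=30)

```text
time_s: 11.68
eef_pos: [0.5537, -0.0712, 0.1502]
tcp_rot: [[0.907, 0.421, -0.001], [0.421, -0.907, -0.002], [-0.001, 0.001, -1.0]]
force: [-6.5, -2.4, 8.4]
opening: 0.0378
```

```bash
cat > st.py <<'E'
from h import *
s=r.get_state(); R=s['tcp_rot']; print(round(s['time_s'],2),s['eef_pos'].round(4),'F',s['force'].round(1),'T',s['torque'].round(3),'op',round(s['opening'],4),'yaw',round(np.degrees(np.arctan2(R[1,1],R[0,1])),2),'tilt',R[:2,2].round(3))
E
python3 st.py
```

```text
11.68 [ 0.5537 -0.0712  0.1502] F [-6.5 -2.4  8.4] T [-0.371  1.009 -0.072] op 0.0378 yaw -65.13 tilt [-0.001 -0.002]
```

Emit:
send_rows([
  [[0, 0, 0, 5], [0, 0, 0, 10], [0, 0, 0, 15], [0, 0, 0, 20], [0, 0, 0, 20]],
])

```text
time_s: 12.1
eef_pos: [0.5529, -0.0701, 0.1488]
tcp_rot: [[0.997, 0.081, -0.002], [0.081, -0.997, 0.0], [-0.002, -0.001, -1.0]]
force: [-6.2, 0.6, 1.7]
opening: 0.0356
```

```bash
python3 st.py
```

```text
12.1 [ 0.5529 -0.0701  0.1488] F [-6.2  0.6  1.7] T [ 0.143  0.74  -0.222] op 0.0356 yaw -85.34 tilt [-0.002  0.   ]
```

```bash
python3 look.py w8
```

```text
12.1 [ 0.55292401 -0.07013758  0.14884347] [-6.22375081  0.56524073  1.72424466] [ 0.14311272  0.73978965 -0.22249739] [-1.94178654e+01  1.46791406e+01  9.94763941e+01 -2.62725186e-02
  6.59807044e+01 -2.40636732e+01] 0.03558317099084643
```

View pics/w8.png

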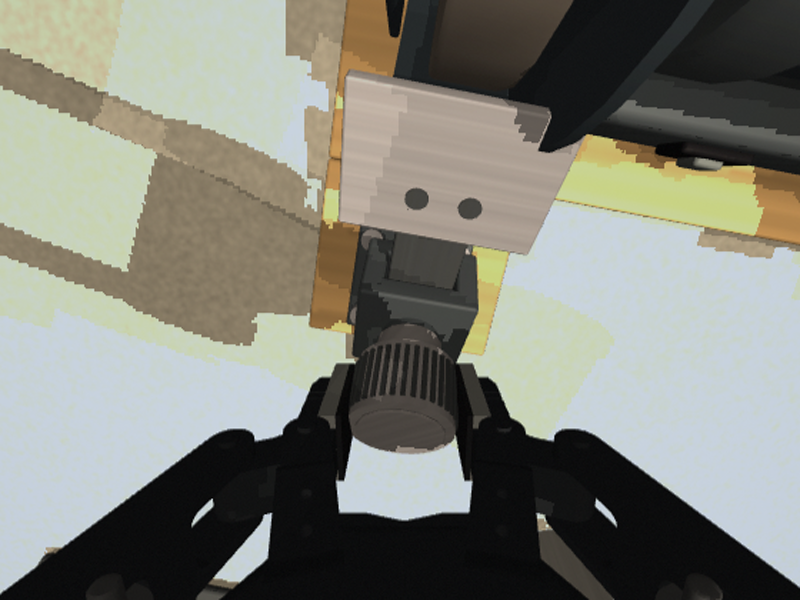

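Emit:
send_rows([
  [[0, 0, 0, 5], [0, 0, 0, 10], [0, 0, 0, 15], [0, 0, 0, 20], [0, 0, 0, 20]],
])

```text
time_s: 12.57
eef_pos: [0.5524, -0.0699, 0.1486]
tcp_rot: [[0.965, -0.262, -0.004], [-0.262, -0.965, 0.001], [-0.004, 0.001, -1.0]]
force: [-5.2, 1.2, 4.0]
opening: 0.035
```

```bash
python3 st.py
```

```text
12.57 [ 0.5524 -0.0699  0.1486] F [-5.2  1.2  4. ] T [0.324 1.731 0.494] op 0.035 yaw -105.19 tilt [-0.004  0.001]
```

Emit:
send_rows([
  [[0, 0, 0, 5], [0, 0, 0, 10], [0, 0, 0, 15], [0, 0, 0, 20], [0, 0, 0, 20]],
])

```text
time_s: 12.98
eef_pos: [0.5527, -0.0707, 0.1494]
tcp_rot: [[0.816, -0.578, -0.003], [-0.578, -0.816, -0.001], [-0.002, 0.002, -1.0]]
force: [-11.9, -0.8, 7.2]
opening: 0.0352
```

```bash
python3 st.py; python3 look.py w9
```

```text
12.98 [ 0.5527 -0.0707  0.1494] F [-11.9  -0.8   7.2] T [-0.737  0.994 -0.643] op 0.0352 yaw -125.31 tilt [-0.003 -0.001]
12.9833 [ 0.55268921 -0.07066584  0.14938568] [-11.92914706  -0.81710286   7.23757549] [-0.7366201   0.99375481 -0.64315696] [-19.43984621  14.63084764  99.46558455  -0.10304609  66.04573871
  15.91659343] 0.03524354131447846
```

View pics/w9.png

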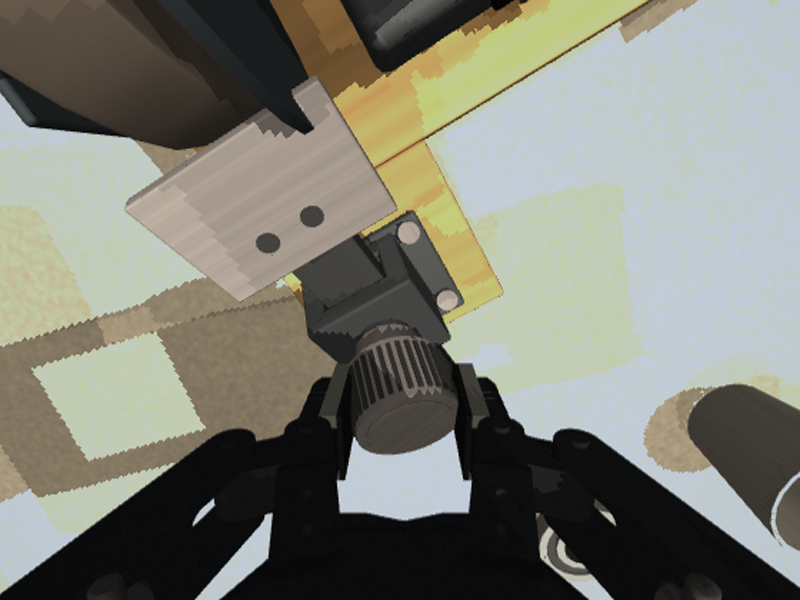

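Emit:
send_rows([
  [[0, 0, 0, 0], [0, 0, 0, 0]],
])

```text
time_s: 13.2
eef_pos: [0.5527, -0.0707, 0.1494]
tcp_rot: [[0.818, -0.575, -0.003], [-0.575, -0.818, -0.001], [-0.002, 0.002, -1.0]]
force: [-12.2, 0.6, 8.0]
opening: 0.0353
```

```bash
python3 st.py; python3 - <<'E'
import cv2,pickle
out=[]
import numpy as np
for n,(u,v) in {"w4":(290,180),"w7":(280,295),"w8":(281,295),"w9":(284,295)}.items():
    f=pickle.load(open(n+".pkl","rb"))[1]["frame"][:,:,::-1]
    w=140 if n=="w4" else 50
    g=f[v-w:v+w,u-w:u+w]; g=cv2.resize(g,(380,280)); 
    g=np.clip(g.astype(float)*1.6,0,255).astype('uint8'); out.append(g)
cv2.imwrite("pics/heads.png",np.vstack([np.hstack(out[:2]),np.hstack(out[2:])]))
E
```

```text
13.2 [ 0.5527 -0.0707  0.1494] F [-12.2   0.6   8. ] T [-0.754  0.871 -0.64 ] op 0.0353 yaw -125.08 tilt [-0.003 -0.001]
```

View pics/heads.png

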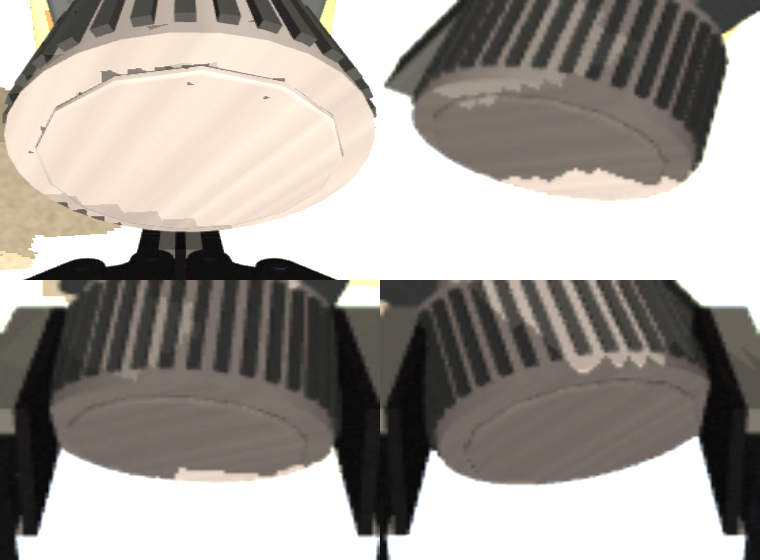

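```bash
cat > rect.py <<'E'
from h import *
import pickle,sys
out=[]
O=wn-.0915*xr-.001*yr
for n in sys.argv[2:]:
    s,c=pickle.load(open(n+".pkl","rb")); V=wv(s,c["tool_from_camera"]); K=c["K"]
    N=180; h=.0215
    w=[(-h,h),(h,h),(h,-h),(-h,-h)]  # image right = -yr..., up = xr
    dst=np.float32([[0,0],[N,0],[N,N],[0,N]])
    src=np.float32([proj(K,V,O+.05*zr - a*yr + b*xr) for a,b in w])
    H=cv2.getPerspectiveTransform(src,dst); g=cv2.warpPerspective(c["frame"][:,:,::-1],H,(N,N),flags=cv2.INTER_CUBIC)
    k=cv2.cvtColor(g,cv2.COLOR_BGR2GRAY); m=np.zeros_like(k);cv2.circle(m,(90,90),75,255,-1)
    cl=cv2.createCLAHE(4,(3,3)).apply(k); out.append(cv2.resize(cl,(390,390)) if 0 else cv2.resize(cl,(260,260)))
while len(out)%3: out.append(np.zeros_like(out[0]))
cv2.imwrite("pics/"+sys.argv[1]+".png",np.vstack([np.hstack(out[i:i+3]) for i in range(0,len(out),3)]))
E
python3 rect.py rc1 w3 w4 w6 w7 w8 w9
```

```text
(no output)
```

View pics/rc1.png

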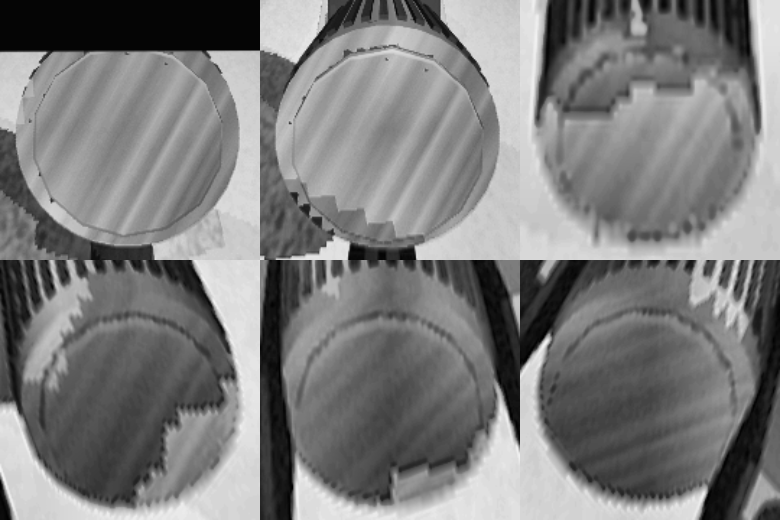

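Emit:
send_rows([
  [[0, 0, 0, 0], [0, 0, 0, 0], [0, 0, 0, 0], [-0.001, 0.001, -0.001, -7], [-0.001, 0.001, -0.001, -14], [-0.001, 0.001, -0.001, -21], [-0.001, 0.001, -0.001, -28], [-0.001, 0.001, -0.001, -35], [-0.001, 0.001, -0.001, -42], [-0.001, 0.001, -0.001, -49], [-0.001, 0.001, -0.001, -56], [-0.001, 0.001, -0.001, -60], [-0.001, 0.001, -0.001, -60]],
], jaw=0.056)

```text
time_s: 14.28
eef_pos: [0.5532, -0.0709, 0.1501]
tcp_rot: [[0.906, 0.423, 0.001], [0.423, -0.906, -0.0], [0.001, 0.001, -1.0]]
force: [0.4, -0.5, 0.3]
opening: 0.0557
```

```bash
python3 st.py; python3 look.py w10; python3 rect.py rc2 w7 w9 w10
```

```text
14.28 [ 0.5532 -0.0709  0.1501] F [ 0.4 -0.5  0.3] T [-0.032 -0.027 -0.001] op 0.0557 yaw -64.96 tilt [ 0.001 -0.   ]
14.2833 [ 0.55319265 -0.07088278  0.1501064 ] [ 0.42427319 -0.48512153  0.27065214] [-0.03151579 -0.02730071 -0.00096951] [-1.94958349e+01  1.44935725e+01  9.95425482e+01  5.91243635e-04
  6.58872228e+01 -4.45343686e+01] 0.05568821391847505
```

View pics/rc2.png

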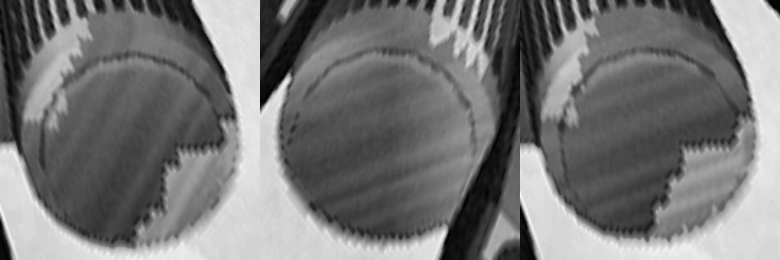

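Emit:
send_rows([
  [[0, 0, 0, 0], [0, 0, 0, 0], [0, 0, 0, 0], [0, 0, 0, 0], [0, 0, 0, 0], [0, 0, 0, 6], [0, 0, 0, 12], [0, 0, 0, 18], [0, 0, 0, 24], [0, 0, 0, 30], [0, 0, 0, 30]],
], jaw=0.02)

```text
time_s: 15.25
eef_pos: [0.5524, -0.0687, 0.1482]
tcp_rot: [[0.996, -0.095, -0.001], [-0.095, -0.996, 0.003], [-0.001, -0.003, -1.0]]
force: [7.2, 7.3, -7.1]
opening: 0.0349
```

```bash
python3 st.py
```

```text
15.25 [ 0.5524 -0.0687  0.1482] F [ 7.2  7.3 -7.1] T [ 1.349 -0.743  0.217] op 0.0349 yaw -95.42 tilt [-0.001  0.003]
```

Emit:
send_rows([
  [[0, 0, 0, 5], [0, 0, 0, 10], [0, 0, 0, 10]],
])

```text
time_s: 15.5
eef_pos: [0.552, -0.0694, 0.1488]
tcp_rot: [[0.965, -0.263, -0.002], [-0.263, -0.965, 0.002], [-0.003, -0.001, -1.0]]
force: [5.0, 3.8, -0.6]
opening: 0.0346
```

```bash
python3 st.py
```

```text
15.5 [ 0.552  -0.0694  0.1488] F [ 5.   3.8 -0.6] T [1.037 0.643 0.767] op 0.0346 yaw -105.28 tilt [-0.002  0.002]
```

Emit:
send_rows([
  [[0, 0, 0, 5], [0, 0, 0, 10], [0, 0, 0, 10]],
])

```text
time_s: 15.75
eef_pos: [0.5515, -0.0703, 0.1497]
tcp_rot: [[0.904, -0.427, -0.004], [-0.427, -0.904, 0.0], [-0.004, 0.001, -1.0]]
force: [-0.5, -0.1, 6.9]
opening: 0.0351
```

```bash
python3 st.py
```

```text
15.75 [ 0.5515 -0.0703  0.1497] F [-0.5 -0.1  6.9] T [0.949 1.776 1.035] op 0.0351 yaw -115.25 tilt [-0.004  0.   ]
```

Emit:
send_rows([
  [[0, 0, 0, 5], [0, 0, 0, 10], [0, 0, 0, 10]],
])

```text
time_s: 16.0
eef_pos: [0.5507, -0.0707, 0.1503]
tcp_rot: [[0.817, -0.577, -0.006], [-0.577, -0.817, -0.0], [-0.005, 0.004, -1.0]]
force: [-5.4, -1.0, 14.1]
opening: 0.0351
```

```bash
python3 st.py;python3 look.py w11; python3 rect.py rc3 w9 w10 w11
```

```text
16.0 [ 0.5507 -0.0707  0.1503] F [-5.4 -1.  14.1] T [1.211 3.079 1.312] op 0.0351 yaw -125.22 tilt [-0.006 -0.   ]
16.0 [ 0.55066033 -0.07071327  0.15034549] [-5.43994044 -0.98519535 14.09223269] [1.21134533 3.07870674 1.31223208] [-19.49985355  14.43326142  99.58722262  -0.1344611   66.30102169
  15.77992331] 0.035147670392784075
```

View pics/rc3.png

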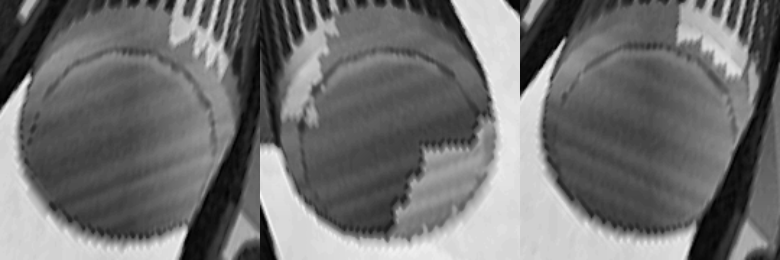

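```bash
cat > ang.py <<'E'
from h import *
import pickle,sys
O=wn-.0915*xr-.001*yr
for n in sys.argv[1:]:
    s,c=pickle.load(open(n+".pkl","rb")); V=wv(s,c["tool_from_camera"]); K=c["K"]
    N=180; h=.0215
    w=[(-h,h),(h,h),(h,-h),(-h,-h)]; dst=np.float32([[0,0],[N,0],[N,N],[0,N]])
    src=np.float32([proj(K,V,O+.05*zr - a*yr + b*xr) for a,b in w])
    H=cv2.getPerspectiveTransform(src,dst); g=cv2.warpPerspective(c["frame"][:,:,::-1],H,(N,N),flags=cv2.INTER_CUBIC)
    k=cv2.cvtColor(g,cv2.COLOR_BGR2GRAY).astype(np.float32); k=k/(cv2.GaussianBlur(k,(0,0),12)+1); k=cv2.GaussianBlur(k,(0,0),2.)
    best=[]
    m=np.zeros((N,N),np.float32);cv2.circle(m,(90,88),48,1,-1)
    # exclude strong edges (shadow)
    gx=cv2.Sobel(k,cv2.CV_32F,1,0);gy=cv2.Sobel(k,cv2.CV_32F,0,1); mag=np.hypot(gx,gy)
    mm=(m>0)&(mag<np.percentile(mag[m>0],85))
    e=np.array([[np.sum(gx[mm]**2),np.sum((gx*gy)[mm])],[np.sum((gx*gy)[mm]),np.sum(gy[mm]**2)]])
    wv_,vv=np.linalg.eigh(e); d=vv[:,0]; print(n,"stripe deg",round(np.degrees(np.arctan2(-d[1],d[0]))%180,1),"aniso",round(wv_[1]/wv_[0],2))
E
python3 ang.py w3 w4 w6 w7 w8 w9 w10 w11
cat > st.py <<'E'
from h import *
s=r.get_state(); R=s['tcp_rot']; F=s['force'];T=s['torque']-np.cross(R@[0,0,.165],F)
O=wn-.0915*xr-.001*yr; P=O+.043*zr
T2=T-np.cross(s['eef_pos']-P,F)
print(round(s['time_s'],2),s['eef_pos'].round(4),'F',F.round(1),'Ttcp',T.round(3),'screwT',round(T@zr,3),round(T2@zr,3),'op',round(s['opening'],4),'rel',round(-(np.degrees(np.arctan2(R[1,1],R[0,1]))+95.14),2),'tilt',R[:2,2].round(3))
E
python3 st.py
```

```text
w3 stripe deg 59.9 aniso 8.77
w4 stripe deg 61.3 aniso 25.87
w6 stripe deg 18.1 aniso 5.52
w7 stripe deg 46.5 aniso 2.88
w8 stripe deg 45.6 aniso 5.48
w9 stripe deg 19.7 aniso 4.72
w10 stripe deg 32.4 aniso 4.49
w11 stripe deg 156.9 aniso 5.11
16.05 [ 0.5507 -0.0707  0.1503] F [-4.7 -1.7 14.4] Ttcp [1.434 2.33  1.374] screwT -0.035 -0.028 op 0.0352 rel 29.89 tilt [-0.006 -0.   ]
```

Emit:
send_rows([
  [[0, 0, 0, 0], [0, 0, 0, 0], [0, 0, 0, 0], [0, 0, 0, -7], [0, 0, 0, -14], [0, 0, 0, -21], [0, 0, 0, -28], [0, 0, 0, -35], [0, 0, 0, -42], [0, 0, 0, -49], [0, 0, 0, -54], [0, 0, 0, -54]],
], jaw=0.056)

```text
time_s: 17.05
eef_pos: [0.5522, -0.0706, 0.1491]
tcp_rot: [[0.945, 0.326, -0.001], [0.326, -0.945, 0.0], [-0.001, -0.001, -1.0]]
force: [0.2, 0.1, -0.7]
opening: 0.0561
```

```bash
python3 st.py; python3 look.py w12; python3 rect.py rc4 w10 w11 w12; python3 ang.py w12
```

```text
17.05 [ 0.5522 -0.0706  0.1491] F [ 0.2  0.1 -0.7] Ttcp [-0.036  0.005 -0.025] screwT -0.022 -0.022 op 0.0561 rel -24.17 tilt [-0.001  0.   ]
17.05 [ 0.55224316 -0.07059913  0.14910851] [ 0.16068539  0.06848178 -0.66946876] [-0.02445532 -0.02139087 -0.02454538] [-1.94976967e+01  1.45368954e+01  9.96197756e+01 -6.06785552e-03
  6.59019593e+01 -3.85239997e+01] 0.056060459234886145
w12 stripe deg 7.0 aniso 2.05
```

View pics/rc4.png

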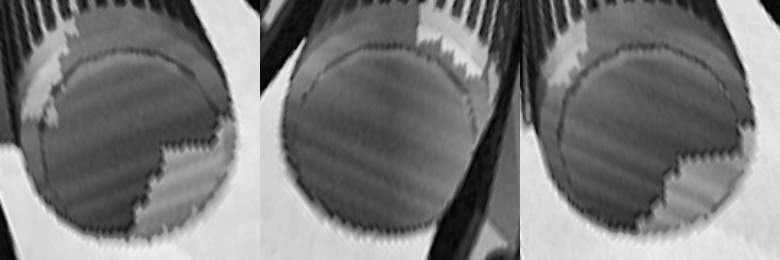

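Emit:
send_rows([
  [[0, 0, 0, 0], [0, 0, 0, 0], [0, 0, 0, 0], [0, 0, 0, 0], [0, 0, 0, 0], [0, 0, 0, 6], [0, 0, 0, 12], [0, 0, 0, 18], [0, 0, 0, 18]],
], jaw=0.02)

```text
time_s: 17.85
eef_pos: [0.5524, -0.0693, 0.1487]
tcp_rot: [[1.0, 0.009, -0.0], [0.009, -1.0, 0.002], [-0.0, -0.002, -1.0]]
force: [5.3, 5.4, -5.1]
opening: 0.0349
```

```bash
python3 st.py
```

```text
17.85 [ 0.5524 -0.0693  0.1487] F [ 5.3  5.4 -5.1] Ttcp [ 0.199 -0.027 -0.09 ] screwT -0.073 -0.054 op 0.0349 rel -5.68 tilt [-0.     0.002]
```

Emit:
send_rows([
  [[0, 0, 0, 5], [0, 0, 0, 10], [0, 0, 0, 10]],
])

```text
time_s: 18.1
eef_pos: [0.5522, -0.0689, 0.1485]
tcp_rot: [[0.987, -0.162, -0.001], [-0.162, -0.987, 0.003], [-0.002, -0.003, -1.0]]
force: [8.4, 6.2, -5.9]
opening: 0.0349
```

```bash
python3 st.py
```

```text
18.1 [ 0.5522 -0.0689  0.1485] F [ 8.4  6.2 -5.9] Ttcp [0.234 1.095 0.414] screwT -0.197 -0.166 op 0.0349 rel 4.19 tilt [-0.001  0.003]
```

Emit:
send_rows([
  [[0, 0, 0, 5], [0, 0, 0, 10], [0, 0, 0, 10]],
])

```text
time_s: 18.35
eef_pos: [0.552, -0.0699, 0.1492]
tcp_rot: [[0.944, -0.329, -0.002], [-0.329, -0.944, 0.001], [-0.002, -0.0, -1.0]]
force: [3.7, 3.5, -0.4]
opening: 0.0348
```

```bash
python3 st.py; python3 look.py w13; python3 rect.py rc5 w11 w12 w13; python3 ang.py w13
```

```text
18.35 [ 0.552  -0.0699  0.1492] F [ 3.7  3.5 -0.4] Ttcp [0.257 1.058 0.546] screwT -0.066 -0.049 op 0.0348 rel 14.09 tilt [-0.002  0.001]
18.35 [ 0.55199217 -0.069892    0.14923023] [ 3.7065728   3.53384169 -0.40143392] [0.83964554 0.44624142 0.54412264] [-1.94449560e+01  1.45315681e+01  9.96104898e+01  1.11532973e-02
  6.59926190e+01 -2.14697779e-01] 0.034825710291755546
w13 stripe deg 129.6 aniso 4.63
```

View pics/rc5.png

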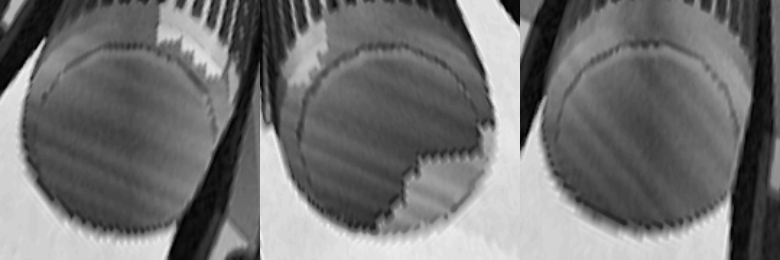

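Emit:
send_rows([
  [[0, 0, 0, 5], [0, 0, 0, 10], [0, 0, 0, 10]],
])

```text
time_s: 18.65
eef_pos: [0.5512, -0.0704, 0.1498]
tcp_rot: [[0.874, -0.487, -0.004], [-0.487, -0.874, 0.001], [-0.004, 0.002, -1.0]]
force: [-0.8, 2.0, 6.2]
opening: 0.035
```

```bash
python3 st.py
```

```text
18.65 [ 0.5512 -0.0704  0.1498] F [-0.8  2.   6.2] Ttcp [0.877 1.813 1.014] screwT -0.064 -0.053 op 0.035 rel 23.99 tilt [-0.004  0.001]
```

Emit:
send_rows([
  [[0, 0, 0, 5], [0, 0, 0, 10], [0, 0, 0, 10]],
])

```text
time_s: 18.9
eef_pos: [0.5504, -0.0709, 0.1506]
tcp_rot: [[0.776, -0.631, -0.006], [-0.631, -0.776, -0.0], [-0.005, 0.004, -1.0]]
force: [-8.1, -0.2, 13.9]
opening: 0.0352
```

```bash
python3 st.py; python3 look.py w14;  python3 ang.py w14
```

```text
18.9 [ 0.5504 -0.0709  0.1506] F [-8.1 -0.2 13.9] Ttcp [1.331 1.787 1.155] screwT 0.051 0.053 op 0.0352 rel 33.98 tilt [-0.006 -0.   ]
18.9 [ 0.55041373 -0.07091212  0.15064873] [-8.08576665 -0.21908895 13.87605925] [1.29417236 3.1350904  1.15538625] [-19.52358944  14.3896457   99.60188703  -0.14381621  66.33699286
  19.65114226] 0.03516386203884216
w14 stripe deg 116.6 aniso 4.19
```

Emit:
send_rows([
  [[0, 0, 0, 0], [0, 0, 0, 0], [0, 0, 0, 0], [0, 0, 0, -7], [0, 0, 0, -14], [0, 0, 0, -21], [0, 0, 0, -28], [0, 0, 0, -35], [0, 0, 0, -42], [0, 0, 0, -49], [0, 0, 0, -54], [0, 0, 0, -54]],
], jaw=0.056)

```text
time_s: 19.95
eef_pos: [0.5525, -0.0709, 0.1494]
tcp_rot: [[0.966, 0.26, -0.0], [0.26, -0.966, -0.0], [-0.0, 0.0, -1.0]]
force: [-0.6, 0.1, 0.5]
opening: 0.0557
```

```bash
python3 st.py; python3 look.py w15; python3 rect.py rc6 w13 w14 w15; python3 ang.py w15
```

```text
19.95 [ 0.5525 -0.0709  0.1494] F [-0.6  0.1  0.5] Ttcp [ 0.036 -0.078  0.002] screwT 0.04 0.039 op 0.0557 rel -20.21 tilt [-0. -0.]
19.95 [ 0.55248019 -0.07088532  0.14937829] [-0.64547378  0.07552957  0.48980965] [0.04867459 0.02805474 0.0024259 ] [-1.95118850e+01  1.45245175e+01  9.95996968e+01 -1.77566546e-02
  6.58927551e+01 -3.45749729e+01] 0.05573136805997812
w15 stripe deg 99.3 aniso 1.42
```

View pics/rc6.png

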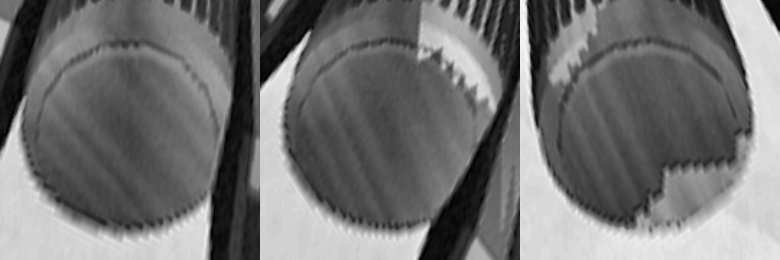

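View pics/w15.png

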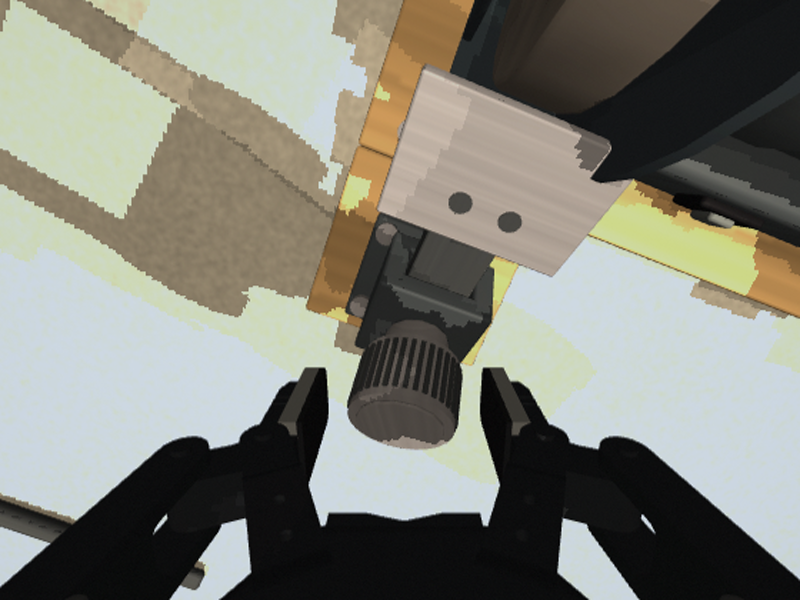

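Emit:
send_rows([
  [[0, 0, 0, 0], [0, 0, 0, 0], [0, 0, 0, 0], [0, 0, 0, 0], [0, 0, 0, 0], [0, 0, 0, 5], [0, 0, 0, 10], [0, 0, 0, 15], [0, 0, 0, 15]],
], jaw=0.02)

```text
time_s: 20.75
eef_pos: [0.5524, -0.0691, 0.1487]
tcp_rot: [[1.0, -0.007, -0.0], [-0.007, -1.0, 0.003], [-0.0, -0.003, -1.0]]
force: [5.1, 5.9, -4.1]
opening: 0.0353
```

```bash
python3 st.py; python3 look.py w16
```

```text
20.75 [ 0.5524 -0.0691  0.1487] F [ 5.1  5.9 -4.1] Ttcp [ 0.05   0.05  -0.054] screwT -0.073 -0.053 op 0.0353 rel -4.74 tilt [-0.     0.003]
20.75 [ 0.55244805 -0.06913139  0.14871238] [ 5.0588043   5.88747607 -4.12418818] [ 1.01984155 -0.78543386 -0.05629469] [-19.4246903   14.55967382  99.64360882   0.15279876  65.87051708
 -19.08637223] 0.03532899389539234
```

Emit:
send_rows([
  [[0, 0, 0, 5], [0, 0, 0, 10], [0, 0, 0, 10]],
])

```text
time_s: 21.05
eef_pos: [0.5522, -0.0692, 0.1487]
tcp_rot: [[0.984, -0.179, -0.001], [-0.179, -0.984, 0.002], [-0.002, -0.002, -1.0]]
force: [5.6, 3.8, -4.2]
opening: 0.0348
```

```bash
python3 st.py; python3 look.py w17
```

```text
21.05 [ 0.5522 -0.0692  0.1487] F [ 5.6  3.8 -4.2] Ttcp [0.375 0.743 0.439] screwT -0.007 0.013 op 0.0348 rel 5.19 tilt [-0.001  0.002]
21.05 [ 0.55222719 -0.06915754  0.14870731] [ 5.5713774   3.830696   -4.17065909] [ 1.00520899 -0.17743721  0.43557093] [-19.41384525  14.56898821  99.63260141   0.11066954  65.92082909
  -9.13326917] 0.034752516887565914
```

Emit:
send_rows([
  [[0, 0, 0, 5], [0, 0, 0, 10], [0, 0, 0, 10]],
])

```text
time_s: 21.35
eef_pos: [0.5519, -0.0704, 0.1497]
tcp_rot: [[0.938, -0.347, -0.002], [-0.347, -0.938, -0.0], [-0.002, 0.001, -1.0]]
force: [-0.3, 0.2, 4.2]
opening: 0.035
```

```bash
python3 st.py; python3 look.py w18; python3 rect.py rc7 w16 w17 w18; python3 ang.py w16 w17 w18
```

```text
21.35 [ 0.5519 -0.0704  0.1497] F [-0.3  0.2  4.2] Ttcp [0.387 0.856 0.432] screwT -0.07 -0.066 op 0.035 rel 15.15 tilt [-0.002 -0.   ]
21.35 [ 0.55190106 -0.07038814  0.14971006] [-0.34074513  0.17686757  4.21252959] [0.41660283 0.91375587 0.43163732] [-1.94642922e+01  1.44987826e+01  9.95883220e+01 -5.46283093e-02
  6.60464548e+01  8.46611229e-01] 0.03500652891086491
w16 stripe deg 103.9 aniso 3.64
w17 stripe deg 98.0 aniso 4.93
w18 stripe deg 89.6 aniso 5.59
```

View pics/rc7.png

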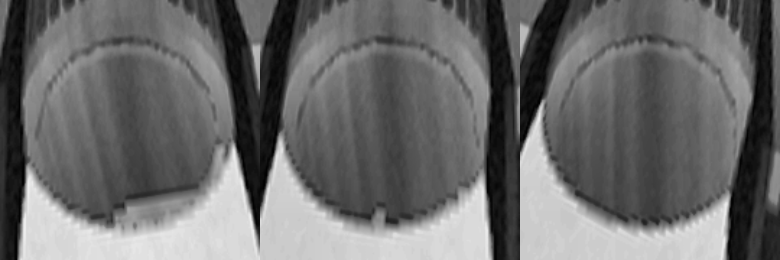

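Emit:
send_rows([
  [[0, 0, 0, 5], [0, 0, 0, 10], [0, 0, 0, 10]],
])

```text
time_s: 21.65
eef_pos: [0.5511, -0.071, 0.1504]
tcp_rot: [[0.864, -0.503, -0.005], [-0.503, -0.864, -0.001], [-0.004, 0.003, -1.0]]
force: [-5.7, -2.0, 11.4]
opening: 0.035
```

```bash
python3 st.py; python3 look.py w19; python3 ang.py w19
```

```text
21.65 [ 0.5511 -0.071   0.1504] F [-5.7 -2.  11.4] Ttcp [0.916 1.591 0.985] screwT 0.02 0.018 op 0.035 rel 25.06 tilt [-0.005 -0.001]
21.65 [ 0.55106327 -0.07096645  0.15036909] [-5.67210792 -1.98732617 11.39338099] [0.58660607 2.53554795 0.98627338] [-19.50926686  14.42920883  99.58889399  -0.13766645  66.21491609
  10.74447845] 0.035036556589325654
w19 stripe deg 81.8 aniso 6.22
```

Emit:
send_rows([
  [[0, 0, 0, 0], [0, 0, 0, 0], [0, 0, 0, 0], [0, 0, 0, -7], [0, 0, 0, -14], [0, 0, 0, -21], [0, 0, 0, -28], [0, 0, 0, -35], [0, 0, 0, -42], [0, 0, 0, -47], [0, 0, 0, -47], [0, 0, 0, -47]],
], jaw=0.056)

```text
time_s: 22.7
eef_pos: [0.5525, -0.0707, 0.1494]
tcp_rot: [[0.958, 0.287, -0.0], [0.287, -0.958, 0.0], [-0.0, -0.0, -1.0]]
force: [-0.9, -0.7, -0.3]
opening: 0.0559
```

```bash
python3 st.py; python3 look.py w20
```

```text
22.7 [ 0.5525 -0.0707  0.1494] F [-0.9 -0.7 -0.3] Ttcp [ 0.124 -0.14  -0.018] screwT 0.049 0.045 op 0.0559 rel -21.84 tilt [-0.  0.]
22.7 [ 0.55247738 -0.07067688  0.14939254] [-0.92612514 -0.6524312  -0.27249697] [ 0.01667007  0.01296363 -0.01775686] [-1.95000949e+01  1.45209070e+01  9.96023410e+01 -2.76951974e-04
  6.58987153e+01 -3.62046640e+01] 0.055896669883289105
```

Emit:
send_rows([
  [[0, 0, 0, 0], [0, 0, 0, 0], [0, 0, 0, 0], [0, 0, 0, 0], [0, 0, 0, 0], [0, 0, 0, 5], [0, 0, 0, 10], [0, 0, 0, 10]],
], jaw=0.02)

```text
time_s: 23.42
eef_pos: [0.5526, -0.0697, 0.1494]
tcp_rot: [[0.993, 0.115, -0.0], [0.115, -0.993, 0.002], [-0.0, -0.002, -1.0]]
force: [3.6, 5.3, -0.4]
opening: 0.0361
```

```bash
python3 st.py; python3 look.py w21; python3 rect.py rc8 w19 w20 w21; python3 ang.py w20 w21
```

```text
23.42 [ 0.5526 -0.0697  0.1494] F [ 3.6  5.3 -0.4] Ttcp [-0.109  0.2   -0.001] screwT -0.096 -0.079 op 0.0361 rel -11.76 tilt [-0.     0.002]
23.4167 [ 0.55256393 -0.06969165  0.1494417 ] [ 3.56011608  5.27556845 -0.44313281] [ 0.76133423 -0.38784749 -0.00235234] [-1.94430372e+01  1.45142258e+01  9.96042746e+01  8.67069083e-02
  6.59233045e+01 -2.61030507e+01] 0.03610540671846447
w20 stripe deg 57.7 aniso 3.21
w21 stripe deg 65.1 aniso 3.84
```

View pics/rc8.png

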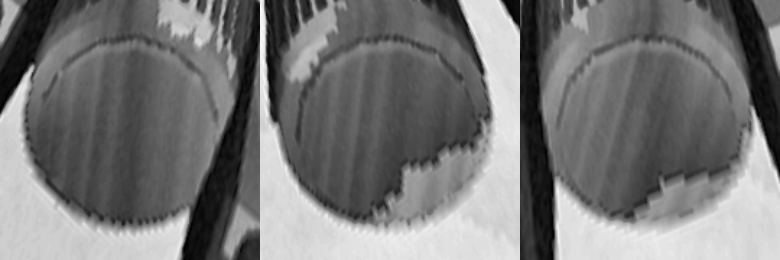

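Emit:
send_rows([
  [[0, 0, 0, 4], [0, 0, 0, 8], [0, 0, 0, 8]],
])

```text
time_s: 23.72
eef_pos: [0.5525, -0.0685, 0.1486]
tcp_rot: [[1.0, -0.023, -0.0], [-0.023, -1.0, 0.004], [-0.001, -0.004, -1.0]]
force: [5.7, 8.4, -4.9]
opening: 0.0351
```

```bash
python3 st.py; python3 look.py w22; python3 ang.py w22
```

```text
23.72 [ 0.5525 -0.0685  0.1486] F [ 5.7  8.4 -4.9] Ttcp [ 0.06  -0.02  -0.102] screwT -0.081 -0.054 op 0.0351 rel -3.81 tilt [-0.     0.004]
23.7167 [ 0.55245856 -0.06851593  0.14855584] [ 5.72337002  8.36726152 -4.8635483 ] [ 1.43710433 -0.9647718  -0.10636462] [-19.39473728  14.56912661  99.6525529    0.21551906  65.87316381
 -18.14983642] 0.03509607107848843
w22 stripe deg 64.9 aniso 4.08
```

Emit:
send_rows([
  [[0, 0, 0, 4], [0, 0, 0, 8], [0, 0, 0, 8]],
])

```text
time_s: 24.02
eef_pos: [0.5525, -0.0684, 0.1483]
tcp_rot: [[0.987, -0.161, -0.001], [-0.161, -0.987, 0.004], [-0.001, -0.004, -1.0]]
force: [7.8, 8.3, -6.2]
opening: 0.0345
```

```bash
python3 st.py; python3 look.py w23; python3 ang.py w23
```

```text
24.02 [ 0.5525 -0.0684  0.1483] F [ 7.8  8.3 -6.2] Ttcp [0.132 0.43  0.193] screwT -0.053 -0.018 op 0.0345 rel 4.15 tilt [-0.001  0.004]
24.0167 [ 0.5524721 -0.0683627  0.1483459] [ 7.77825657  8.31784417 -6.21845546] [ 1.50044907 -0.85444976  0.18711682] [-19.37772485  14.59237323  99.65111838   0.21292931  65.86372991
 -10.17697925] 0.03453830966668757
w23 stripe deg 64.5 aniso 4.92
```

Emit:
send_rows([
  [[0, 0, 0, 4], [0, 0, 0, 8], [0, 0, 0, 8]],
])

```text
time_s: 24.32
eef_pos: [0.5522, -0.0692, 0.149]
tcp_rot: [[0.955, -0.296, -0.002], [-0.296, -0.955, 0.002], [-0.002, -0.001, -1.0]]
force: [5.9, 5.0, -1.7]
opening: 0.035
```

```bash
python3 st.py; python3 look.py w24;python3 rect.py rc9 w22 w23 w24;  python3 ang.py w24
```

```text
24.32 [ 0.5522 -0.0692  0.149 ] F [ 5.9  5.  -1.7] Ttcp [0.357 1.124 0.652] screwT -0.012 0.014 op 0.035 rel 12.09 tilt [-0.002  0.002]
24.3167 [ 0.55218361 -0.06922555  0.1489727 ] [ 5.90359027  5.04859773 -1.73622996] [1.1896273  0.14966109 0.64813205] [-1.94087760e+01  1.45530252e+01  9.96175908e+01  8.41219102e-02
  6.59605700e+01 -2.21133942e+00] 0.03500481058353504
w24 stripe deg 60.1 aniso 4.2
```

View pics/rc9.png

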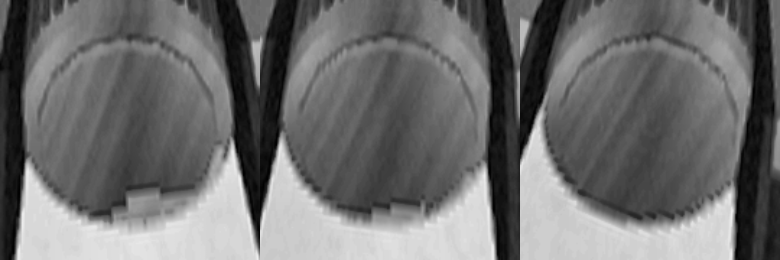

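Emit:
send_rows([
  [[0, 0, 0, 0], [0, 0, 0, 0], [0, 0, 0, 0], [0, 0, 0, -7], [0, 0, 0, -14], [0, 0, 0, -21], [0, 0, 0, -27], [0, 0, 0, -27], [0, 0, 0, -27]],
], jaw=0.056)

```text
time_s: 25.12
eef_pos: [0.5524, -0.071, 0.1497]
tcp_rot: [[0.986, 0.168, -0.0], [0.168, -0.986, -0.0], [-0.0, 0.0, -1.0]]
force: [-0.5, -0.7, -0.4]
opening: 0.0558
```

```bash
python3 st.py; python3 look.py w25; python3 ang.py w25
```

```text
25.12 [ 0.5524 -0.071   0.1497] F [-0.5 -0.7 -0.4] Ttcp [ 0.086 -0.054 -0.003] screwT 0.02 0.018 op 0.0558 rel -14.8 tilt [-0. -0.]
25.1167 [ 0.55242468 -0.07096226  0.14967365] [-0.51336521 -0.73825665 -0.35098639] [-0.03557863  0.03085747 -0.0034057 ] [-1.95204676e+01  1.44956029e+01  9.95969831e+01 -1.97429722e-02
  6.59223312e+01 -2.91711700e+01] 0.055840956333381694
w25 stripe deg 47.1 aniso 4.2
```

Emit:
send_rows([
  [[0, 0, 0, 0], [0, 0, 0, 0], [0, 0, 0, 0], [0, 0, 0, 0], [0, 0, 0, 0], [0, 0, 0, 0]],
], jaw=0.02, force=50)

```text
time_s: 25.67
eef_pos: [0.553, -0.0708, 0.1502]
tcp_rot: [[0.985, 0.171, 0.001], [0.171, -0.985, -0.0], [0.001, 0.0, -1.0]]
force: [-0.7, 0.5, 5.0]
opening: 0.0354
```

```bash
python3 st.py; python3 look.py w26; python3 ang.py w26
```

```text
25.67 [ 0.553  -0.0708  0.1502] F [-0.7  0.5  5. ] Ttcp [ 0.135 -0.526 -0.325] screwT -0.026 -0.025 op 0.0354 rel -14.96 tilt [ 0.001 -0.   ]
25.6667 [ 0.5530253  -0.07079806  0.15021996] [-0.74364547  0.53643576  4.97839473] [ 0.22335443 -0.4043651  -0.32496519] [-1.94996243e+01  1.44697181e+01  9.95574469e+01  1.31586454e-02
  6.59080506e+01 -2.93297592e+01] 0.035374067075023184
w26 stripe deg 50.8 aniso 6.62
```

Emit:
send_rows([
  [[0, 0, 0, 3], [0, 0, 0, 6], [0, 0, 0, 6]],
])

```text
time_s: 25.97
eef_pos: [0.5527, -0.0715, 0.1505]
tcp_rot: [[0.998, 0.066, -0.0], [0.066, -0.998, -0.002], [-0.0, 0.002, -1.0]]
force: [-3.2, -1.6, 8.7]
opening: 0.0353
```

```bash
python3 st.py; python3 look.py w27; python3 ang.py w27; python3 rect.py rc10 w25 w26 w27
```

```text
25.97 [ 0.5527 -0.0715  0.1505] F [-3.2 -1.6  8.7] Ttcp [-0.027 -0.167  0.11 ] screwT 0.179 0.177 op 0.0353 rel -8.9 tilt [-0.    -0.002]
25.9667 [ 0.5526846  -0.07152805  0.15052185] [-3.1516264  -1.57284214  8.66665881] [-0.28906164  0.35333517  0.10885064] [-19.51821398  14.45197938  99.53995111  -0.11759605  65.97406831
 -23.2329043 ] 0.03525035549145032
w27 stripe deg 53.2 aniso 7.6
```

View pics/rc10.png

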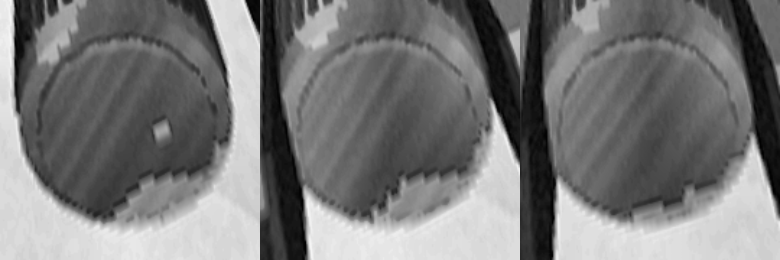

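Emit:
send_rows([
  [[0, 0, 0, 2], [0, 0, 0, 4], [0, 0, 0, 4]],
])

```text
time_s: 26.27
eef_pos: [0.5528, -0.0715, 0.1505]
tcp_rot: [[1.0, -0.005, 0.0], [-0.005, -1.0, -0.002], [0.0, 0.002, -1.0]]
force: [-4.7, -2.1, 7.5]
opening: 0.0349
```

```bash
python3 st.py
```

```text
26.27 [ 0.5528 -0.0715  0.1505] F [-4.7 -2.1  7.5] Ttcp [ 0.067 -0.935 -0.42 ] screwT 0.099 0.091 op 0.0349 rel -4.88 tilt [ 0.    -0.002]
```

Emit:
send_rows([
  [[0, 0, 0, 2], [0, 0, 0, 4], [0, 0, 0, 4]],
])

```text
time_s: 26.52
eef_pos: [0.5522, -0.0714, 0.1504]
tcp_rot: [[0.997, -0.072, -0.001], [-0.072, -0.997, -0.002], [-0.001, 0.002, -1.0]]
force: [-4.2, -1.8, 9.0]
opening: 0.0342
```

```bash
python3 st.py; python3 look.py w28; python3 ang.py w28; python3 rect.py rc11 w26 w27 w28
```

```text
26.52 [ 0.5522 -0.0714  0.1504] F [-4.2 -1.8  9. ] Ttcp [0.05  0.293 0.568] screwT 0.344 0.341 op 0.0342 rel -1.01 tilt [-0.001 -0.002]
26.5167 [ 0.55218049 -0.07140955  0.15044018] [-4.20804288 -1.79061725  9.04440143] [-0.2482353   0.98903374  0.56754073] [-19.51249397  14.44648747  99.55760688  -0.14075857  66.03860301
 -15.32272148] 0.03424375179505862
w28 stripe deg 51.1 aniso 6.28
```

View pics/rc11.png

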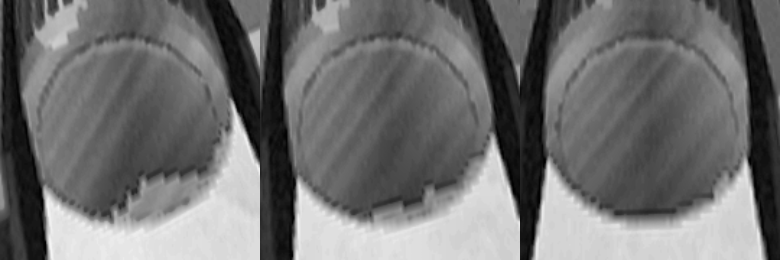

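Emit:
send_rows([
  [[0, 0, 0, 1.5], [0, 0, 0, 3], [0, 0, 0, 3]],
])

```text
time_s: 26.82
eef_pos: [0.552, -0.071, 0.1503]
tcp_rot: [[0.992, -0.123, -0.002], [-0.123, -0.992, -0.001], [-0.002, 0.001, -1.0]]
force: [-2.3, -0.9, 8.4]
opening: 0.0342
```

```bash
python3 st.py
```

```text
26.82 [ 0.552  -0.071   0.1503] F [-2.3 -0.9  8.4] Ttcp [0.188 0.77  0.771] screwT 0.276 0.277 op 0.0342 rel 1.94 tilt [-0.002 -0.001]
```

Emit:
send_rows([
  [[0, 0, 0, 2], [0, 0, 0, 4], [0, 0, 0, 4]],
])

```text
time_s: 27.07
eef_pos: [0.5521, -0.0702, 0.1499]
tcp_rot: [[0.981, -0.193, -0.002], [-0.193, -0.981, 0.0], [-0.002, 0.0, -1.0]]
force: [-0.4, 2.0, 6.2]
opening: 0.034
```

```bash
python3 st.py
```

```text
27.07 [ 0.5521 -0.0702  0.1499] F [-0.4  2.   6.2] Ttcp [0.17  0.789 0.65 ] screwT 0.162 0.17 op 0.034 rel 5.97 tilt [-0.002  0.   ]
```

Emit:
send_rows([
  [[0, 0, 0, 2], [0, 0, 0, 4], [0, 0, 0, 4]],
])

```text
time_s: 27.32
eef_pos: [0.5522, -0.0694, 0.1496]
tcp_rot: [[0.965, -0.261, -0.002], [-0.261, -0.965, 0.002], [-0.002, -0.001, -1.0]]
force: [0.8, 4.4, 5.2]
opening: 0.0344
```

```bash
python3 st.py; python3 look.py w29; python3 ang.py w29; python3 rect.py rc12 w27 w28 w29
```

```text
27.32 [ 0.5522 -0.0694  0.1496] F [0.8 4.4 5.2] Ttcp [0.345 0.723 0.385] screwT -0.042 -0.028 op 0.0344 rel 9.99 tilt [-0.002  0.002]
27.3167 [ 0.5521564  -0.06942191  0.14958361] [0.75219205 4.38542928 5.24050826] [1.06994218 0.59995499 0.38337241] [-1.94233030e+01  1.45026546e+01  9.96001334e+01  7.22982298e-02
  6.60205333e+01 -4.32687573e+00] 0.03437989817306957
w29 stripe deg 46.6 aniso 5.26
```

View pics/rc12.png

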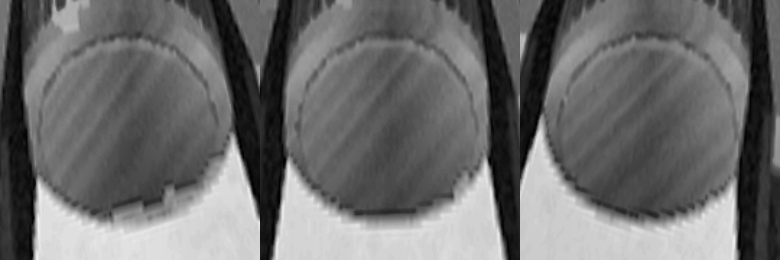

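Emit:
send_rows([
  [[0, 0, 0, 0], [0, 0, 0, 0], [0, 0, 0, 0], [0, 0, -0.03, 0], [0, 0, -0.055, -5], [0, 0.03, -0.055, -10], [0, 0.065, -0.04, -10], [0, 0.075, -0.01, -10], [0, 0.075, 0.02, -10], [0, 0.075, 0.02, -10], [0, 0.075, 0.02, -10]],
], jaw=0.056)

```text
time_s: 28.28
eef_pos: [0.5315, -0.1427, 0.1282]
tcp_rot: [[0.996, -0.09, -0.004], [-0.09, -0.996, 0.002], [-0.004, -0.002, -1.0]]
force: [-0.5, -1.0, -0.1]
opening: 0.0563
```

```bash
python3 st.py; python3 look.py w30; python3 ang.py w30; python3 rect.py rc13 w4 w29 w30
```

```text
28.28 [ 0.5315 -0.1427  0.1282] F [-0.5 -1.  -0.1] Ttcp [ 0.118 -0.057 -0.018] screwT 0.007 0.019 op 0.0563 rel 0.04 tilt [-0.004  0.002]
28.2833 [ 0.5315198  -0.14269419  0.12821915] [-0.46655256 -0.99359454 -0.10349616] [-0.04561127  0.02039829 -0.01736515] [-2.73831764e+01  1.55750093e+01  1.01102613e+02 -8.24417644e-03
  6.35909120e+01 -2.22037694e+01] 0.05625158812017173
w30 stripe deg 47.0 aniso 26.79
```

View pics/rc13.png

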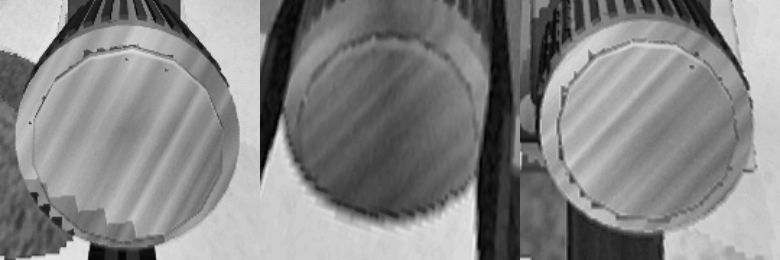

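View pics/w30.png

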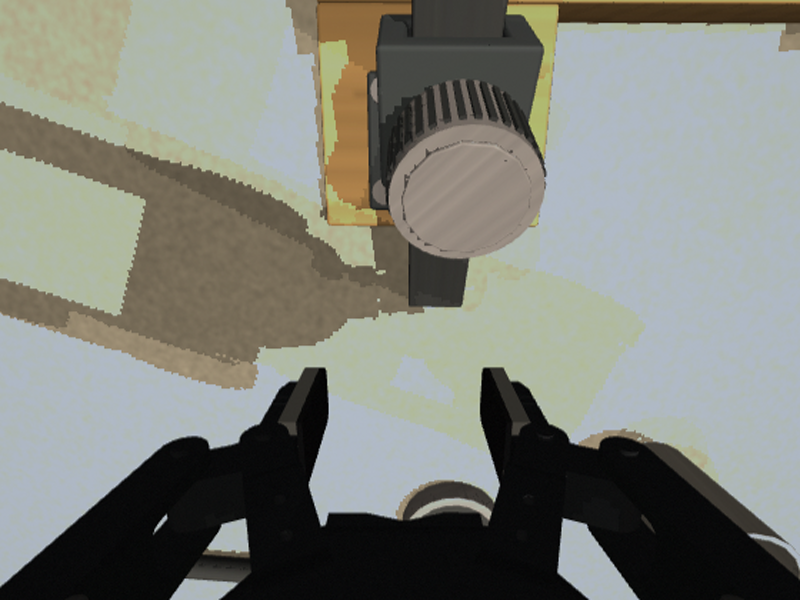

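```bash
python3 -c "
from h import *
print(goto([.5528,-.0703,.19],-95.14+12),goto([.5528,-.0703,.144],-95.14+12))"
```

```text
(array([ 0.0132, -0.0743, -0.06  ]), np.float64(-12.0)) (array([ 0.0132, -0.0742, -0.014 ]), np.float64(-12.0))
```

Emit:
send_rows([
  [[0, 0, -0.03, 0], [0.002, -0.01, -0.06, -6], [0.007, -0.04, -0.06, -12], [0.013, -0.074, -0.06, -12], [0.013, -0.074, -0.06, -12], [0.013, -0.074, -0.04, -12], [0.013, -0.074, -0.025, -12], [0.013, -0.074, -0.015, -12], [0.013, -0.074, -0.015, -12], [0.013, -0.074, -0.015, -12]],
])

```text
time_s: 29.17
eef_pos: [0.5529, -0.0706, 0.1455]
tcp_rot: [[0.993, 0.12, 0.0], [0.12, -0.993, -0.0], [0.0, 0.0, -1.0]]
force: [0.3, 0.6, 0.6]
opening: 0.0559
```

```bash
python3 st.py; python3 look.py w31
```

```text
29.17 [ 0.5529 -0.0706  0.1455] F [0.3 0.6 0.6] Ttcp [-0.081  0.05   0.001] screwT -0.02 -0.019 op 0.0559 rel -12.01 tilt [ 0. -0.]
29.1667 [ 0.55291744 -0.07056339  0.14545872] [0.29784608 0.62684724 0.5716009 ] [0.02233639 0.00131295 0.00144705] [-1.94728782e+01  1.48445732e+01  9.97156601e+01 -1.30911777e-03
  6.54139899e+01 -2.63416744e+01] 0.05586876512217181
```

View pics/w31.png

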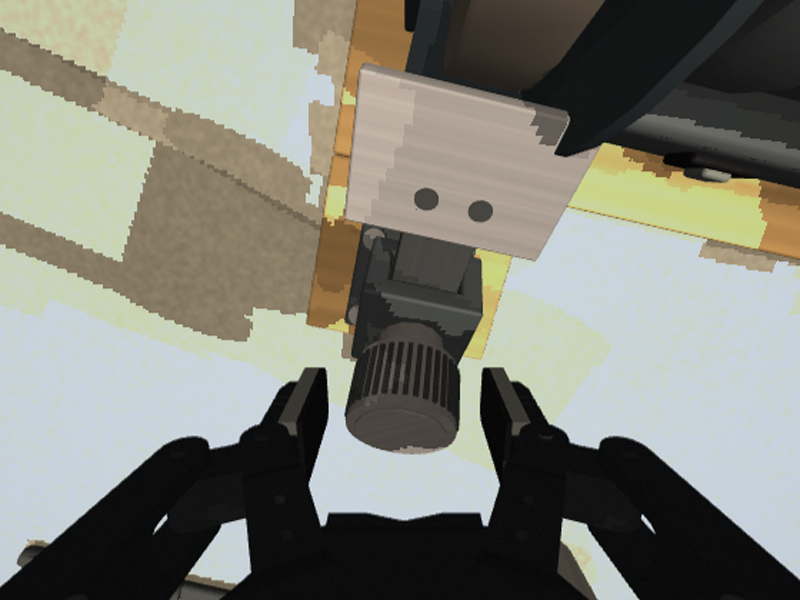

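Centred on the head; regrip deeper with 70 N and turn in 3° steps.

Emit:
send_rows([
  [[0, 0, 0, 0], [0, 0, 0, 0], [0, 0, 0, 0], [0, 0, 0, 0], [0, 0, 0, 0], [0, 0, 0, 0]],
], jaw=0.02, force=70)

```text
time_s: 29.72
eef_pos: [0.5528, -0.0711, 0.1466]
tcp_rot: [[0.993, 0.119, 0.001], [0.119, -0.993, -0.001], [0.001, 0.001, -1.0]]
force: [-6.0, -1.0, 8.6]
opening: 0.0348
```

```bash
python3 st.py
```

```text
29.72 [ 0.5528 -0.0711  0.1466] F [-6.  -1.   8.6] Ttcp [ 0.189 -0.338 -0.265] screwT -0.069 -0.069 op 0.0348 rel -11.96 tilt [ 0.001 -0.001]
```

Emit:
send_rows([
  [[0, 0, 0, 2], [0, 0, 0, 4], [0, 0, 0, 4]],
])

```text
time_s: 29.97
eef_pos: [0.5523, -0.0711, 0.1466]
tcp_rot: [[0.999, 0.05, -0.001], [0.05, -0.999, -0.001], [-0.001, 0.001, -1.0]]
force: [-5.8, 0.3, 10.9]
opening: 0.0345
```

```bash
python3 st.py
```

```text
29.97 [ 0.5523 -0.0711  0.1466] F [-5.8  0.3 10.9] Ttcp [-0.021  0.725  0.802] screwT 0.334 0.341 op 0.0345 rel -8.01 tilt [-0.001 -0.001]
```

Emit:
send_rows([
  [[0, 0, 0, 2], [0, 0, 0, 3], [0, 0, 0, 3]],
])

```text
time_s: 30.22
eef_pos: [0.5524, -0.0701, 0.1461]
tcp_rot: [[1.0, -0.003, -0.0], [-0.003, -1.0, 0.001], [-0.0, -0.001, -1.0]]
force: [-5.6, 2.1, 7.0]
opening: 0.0341
```

```bash
python3 st.py; python3 look.py w32; python3 ang.py w32
```

```text
30.22 [ 0.5524 -0.0701  0.1461] F [-5.6  2.1  7. ] Ttcp [ 0.305 -0.351  0.185] screwT 0.322 0.324 op 0.0341 rel -4.97 tilt [-0.     0.001]
30.2167 [ 0.55242611 -0.07011317  0.14606977] [-5.5849779   2.12814516  7.04372431] [0.65651588 0.57116723 0.18594162] [-1.94636803e+01  1.47604371e+01  9.97406412e+01  3.50724351e-02
  6.55253234e+01 -1.93120810e+01] 0.03405003483836167
w32 stripe deg 41.5 aniso 7.35
```

Emit:
send_rows([
  [[0, 0, 0, 1.5], [0, 0, 0, 3], [0, 0, 0, 3]],
])

```text
time_s: 30.52
eef_pos: [0.552, -0.0701, 0.1461]
tcp_rot: [[0.999, -0.054, -0.002], [-0.054, -0.999, 0.0], [-0.002, -0.0, -1.0]]
force: [-4.3, 2.5, 8.6]
opening: 0.0341
```

```bash
python3 st.py
```

```text
30.52 [ 0.552  -0.0701  0.1461] F [-4.3  2.5  8.6] Ttcp [0.362 0.866 0.919] screwT 0.349 0.357 op 0.0341 rel -2.05 tilt [-0.002  0.   ]
```

Emit:
send_rows([
  [[0, 0, 0, 1.5], [0, 0, 0, 3], [0, 0, 0, 3]],
])

```text
time_s: 30.77
eef_pos: [0.552, -0.0694, 0.1457]
tcp_rot: [[0.994, -0.106, -0.002], [-0.106, -0.994, 0.002], [-0.002, -0.002, -1.0]]
force: [-3.3, 5.3, 6.1]
opening: 0.0341
```

```bash
python3 st.py; python3 look.py w33; python3 ang.py w33; python3 rect.py rc14 w31 w32 w33
```

```text
30.77 [ 0.552  -0.0694  0.1457] F [-3.3  5.3  6.1] Ttcp [0.309 0.65  0.781] screwT 0.339 0.349 op 0.0341 rel 0.97 tilt [-0.002  0.002]
30.7667 [ 0.55203057 -0.0694062   0.14570989] [-3.3468516   5.31755262  6.06455991] [1.18785712 1.20403888 0.78050043] [-1.94235656e+01  1.47835610e+01  9.97593066e+01  6.74026131e-02
  6.55760508e+01 -1.33417895e+01] 0.03405524383878008
w33 stripe deg 38.3 aniso 5.0
```

View pics/rc14.png

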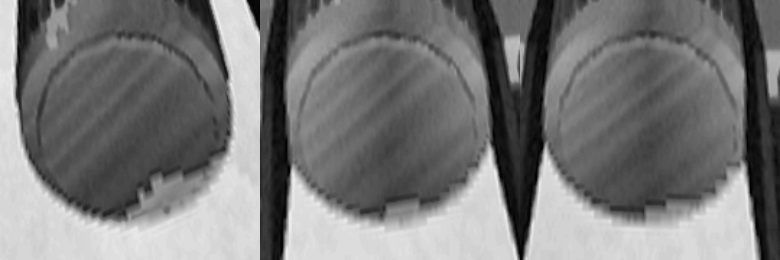

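Emit:
send_rows([
  [[0, 0, 0, 1.5], [0, 0, 0, 3], [0, 0, 0, 3]],
])

```text
time_s: 31.07
eef_pos: [0.5521, -0.0688, 0.1454]
tcp_rot: [[0.987, -0.159, -0.001], [-0.159, -0.987, 0.003], [-0.002, -0.003, -1.0]]
force: [-1.6, 7.4, 4.5]
opening: 0.0342
```

```bash
python3 st.py
```

```text
31.07 [ 0.5521 -0.0688  0.1454] F [-1.6  7.4  4.5] Ttcp [0.207 0.583 0.66 ] screwT 0.272 0.285 op 0.0342 rel 3.98 tilt [-0.001  0.003]
```

Emit:
send_rows([
  [[0, 0, 0, 1.5], [0, 0, 0, 3], [0, 0, 0, 3]],
])

```text
time_s: 31.32
eef_pos: [0.5517, -0.0687, 0.1454]
tcp_rot: [[0.978, -0.208, -0.003], [-0.208, -0.978, 0.003], [-0.003, -0.002, -1.0]]
force: [-1.1, 6.5, 6.1]
opening: 0.0341
```

```bash
python3 st.py; python3 look.py w34; python3 ang.py w34
```

```text
31.32 [ 0.5517 -0.0687  0.1454] F [-1.1  6.5  6.1] Ttcp [0.544 1.571 1.397] screwT 0.403 0.422 op 0.0341 rel 6.88 tilt [-0.003  0.003]
31.3167 [ 0.55172874 -0.06874315  0.14539682] [-1.10347743  6.4991109   6.05881228] [1.61855162 1.75616965 1.39483652] [-1.93816068e+01  1.48081724e+01  9.97699860e+01  9.40415573e-02
  6.56211633e+01 -7.40179720e+00] 0.034118472182266574
w34 stripe deg 33.8 aniso 5.02
```

Emit:
send_rows([
  [[0, 0, 0, 0], [0, 0, 0, 0], [0, 0, 0, 0], [0, 0, -0.03, 0], [0, 0, -0.055, -5], [0.002, 0.03, -0.055, -7], [0.004, 0.065, -0.04, -7], [0.005, 0.075, -0.01, -7], [0.005, 0.075, 0.015, -7], [0.005, 0.075, 0.015, -7], [0.005, 0.075, 0.015, -7]],
], jaw=0.056)

```text
time_s: 32.28
eef_pos: [0.5407, -0.1449, 0.1287]
tcp_rot: [[0.996, -0.091, -0.003], [-0.091, -0.996, 0.001], [-0.003, -0.001, -1.0]]
force: [-0.3, 0.4, 0.3]
opening: 0.0561
```

```bash
python3 st.py; python3 look.py w35; python3 ang.py w30 w35; python3 rect.py rc15 w34 w30 w35
```

```text
32.28 [ 0.5407 -0.1449  0.1287] F [-0.3  0.4  0.3] Ttcp [-0.069 -0.048  0.005] screwT 0.031 0.059 op 0.0561 rel 0.06 tilt [-0.003  0.001]
32.2833 [ 0.54068748 -0.14487278  0.12872747] [-0.29193799  0.41131496  0.2968038 ] [-0.00058116  0.00064873  0.00523959] [-2.71479395e+01  1.65690353e+01  9.97538320e+01 -4.83223173e-04
  6.38634347e+01 -2.19475656e+01] 0.05613548050629968
w30 stripe deg 47.0 aniso 26.79
w35 stripe deg 38.0 aniso 33.83
```

View pics/rc15.png

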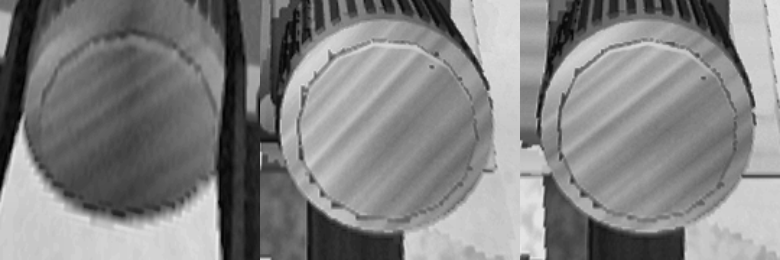

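```bash
python3 -c "
from h import *
print(goto([.5528,-.0703,.144],-95.14+12))"
```

```text
(array([ 0.0041, -0.0754, -0.0137]), np.float64(-12.02))
```

Emit:
send_rows([
  [[0, 0, -0.03, 0], [0.001, -0.01, -0.06, -6], [0.002, -0.04, -0.06, -12], [0.004, -0.075, -0.06, -12], [0.004, -0.075, -0.06, -12], [0.004, -0.075, -0.04, -12], [0.004, -0.075, -0.025, -12], [0.004, -0.075, -0.016, -12], [0.004, -0.075, -0.016, -12], [0.004, -0.075, -0.016, -12]],
])

```text
time_s: 33.17
eef_pos: [0.5528, -0.0706, 0.1465]
tcp_rot: [[0.993, 0.12, 0.001], [0.12, -0.993, -0.0], [0.001, 0.0, -1.0]]
force: [0.0, 0.2, 0.0]
opening: 0.0559
```

Emit:
send_rows([
  [[0, 0, 0, 0], [0, 0, 0, 0], [0, 0, 0, 0], [0, 0, 0, 0], [0, 0, 0, 0], [0, 0, 0, 0]],
], jaw=0.02, force=70)

```text
time_s: 33.67
eef_pos: [0.5527, -0.0712, 0.1477]
tcp_rot: [[0.993, 0.119, 0.001], [0.119, -0.993, -0.001], [0.001, 0.001, -1.0]]
force: [-6.0, 0.4, 8.1]
opening: 0.0344
```

```bash
python3 st.py
```

```text
33.67 [ 0.5527 -0.0712  0.1477] F [-6.   0.4  8.1] Ttcp [ 0.022 -0.413 -0.082] screwT 0.134 0.133 op 0.0344 rel -11.97 tilt [ 0.001 -0.001]
```

Emit:
send_rows([
  [[0, 0, 0, 2], [0, 0, 0, 4], [0, 0, 0, 4]],
])

```text
time_s: 33.92
eef_pos: [0.5521, -0.0712, 0.1477]
tcp_rot: [[0.999, 0.05, -0.001], [0.05, -0.999, -0.001], [-0.001, 0.001, -1.0]]
force: [-7.2, -1.2, 10.6]
opening: 0.0343
```

```bash
python3 st.py
```

```text
33.92 [ 0.5521 -0.0712  0.1477] F [-7.2 -1.2 10.6] Ttcp [0.195 0.373 0.906] screwT 0.59 0.59 op 0.0343 rel -8.01 tilt [-0.001 -0.001]
```

Emit:
send_rows([
  [[0, 0, 0, 1.5], [0, 0, 0, 3], [0, 0, 0, 3]],
])

```text
time_s: 34.17
eef_pos: [0.5522, -0.0722, 0.1481]
tcp_rot: [[1.0, -0.002, -0.001], [-0.002, -1.0, -0.003], [-0.001, 0.003, -1.0]]
force: [-8.5, -3.2, 10.2]
opening: 0.0341
```

```bash
python3 st.py; python3 look.py w36; python3 ang.py w36
```

```text
34.17 [ 0.5522 -0.0722  0.1481] F [-8.5 -3.2 10.2] Ttcp [-0.032  0.146  0.679] screwT 0.517 0.518 op 0.0341 rel -5.01 tilt [-0.001 -0.003]
34.1667 [ 0.55217207 -0.07218072  0.14808034] [-8.5017479  -3.17986734 10.23334481] [-0.5622407   1.55041688  0.67497634] [-19.55496738  14.60441476  99.6710037   -0.2094794   65.69860607
 -19.34072577] 0.034070851591433256
w36 stripe deg 34.2 aniso 6.95
```

Emit:
send_rows([
  [[0, 0, 0, 0], [0, 0, 0, 0], [0, 0, 0, 0], [0, 0, -0.03, 0], [0, 0, -0.06, 3], [0, 0, -0.09, 7], [0, -0.013, -0.1, 7], [0, -0.013, -0.1, 7], [0, -0.013, -0.1, 7], [0, -0.013, -0.1, 7]],
], jaw=0.06)

```text
time_s: 35.05
eef_pos: [0.5515, -0.0572, 0.2438]
tcp_rot: [[0.992, -0.123, -0.003], [-0.123, -0.992, 0.001], [-0.003, -0.0, -1.0]]
force: [-0.1, 1.2, -1.1]
opening: 0.0602
```

```bash
python3 st.py; python3 look.py w37; python3 ang.py w37; python3 - <<'E'
import pickle,cv2
s,c=pickle.load(open("w37.pkl","rb"))
f=c["frame"][60:180,210:360,::-1]
cv2.imwrite("pics/w37d.png",cv2.resize(f,None,fx=5,fy=5,interpolation=cv2.INTER_NEAREST)); 
E
```

```text
35.05 [ 0.5515 -0.0572  0.2438] F [-0.1  1.2 -1.1] Ttcp [-0.194 -0.006 -0.048] screwT -0.03 -0.043 op 0.0602 rel 1.92 tilt [-0.003  0.001]
35.05 [ 0.5515289  -0.05715096  0.24380239] [-0.13776746  1.1574679  -1.05233455] [-0.00345603  0.01641274 -0.04885507] [-1.81776919e+01  8.19027143e+00  9.53316879e+01 -8.05807124e-03
  7.66385213e+01 -1.11144221e+01] 0.0602444190774577
w37 stripe deg 5.8 aniso 4.57
```

View pics/w37d.png

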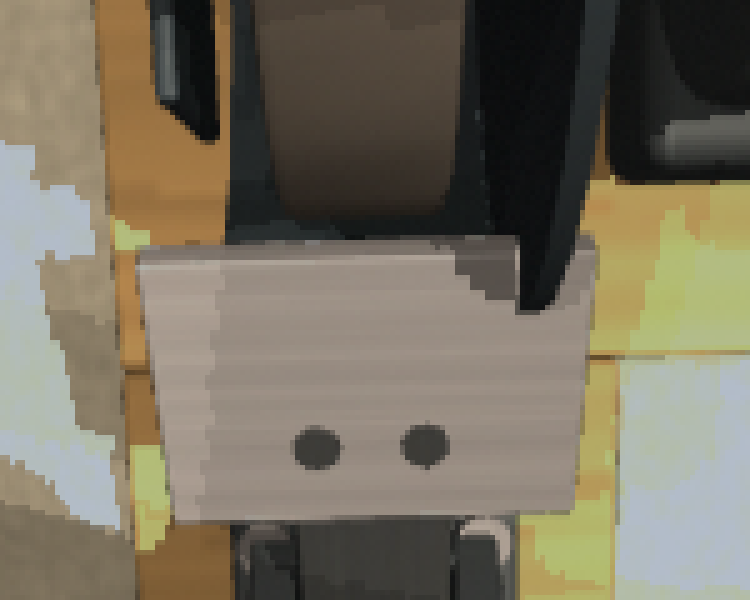

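View pics/w37.png

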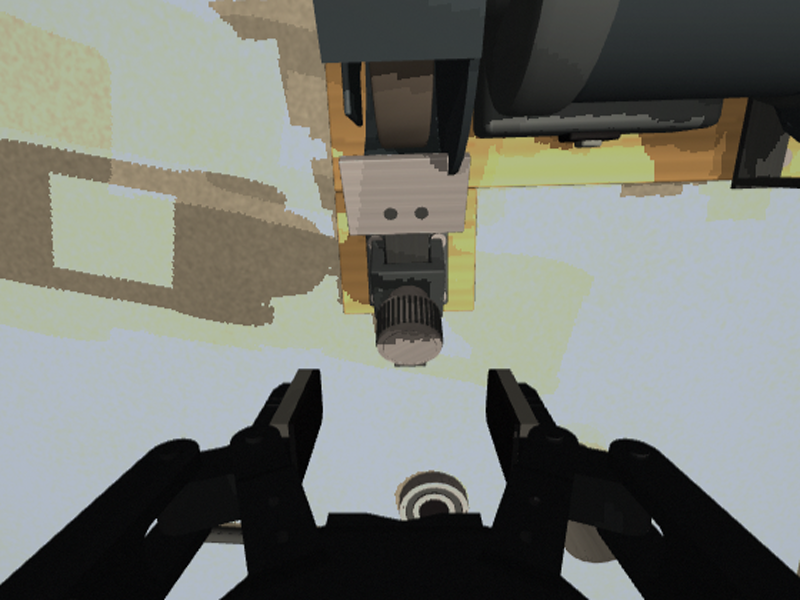

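```bash
python3 gap.py w37 '[("low",362,240,0),("topL",137,265,.006),("topR",596,250,.006),("rearL",175,521,.006),("rearR",574,511,.006)]' '(210,60,5)'; python3 - <<'E'
from h import *
a=cv2.imread("pics/top0.png").astype(int); c=imaging.camera("top")["frame"][:,:,::-1].astype(int)
cv2.imwrite("pics/top2.png",c.astype('uint8'))
# bearing/cup/chisel regions
for n,(x0,y0,x1,y1) in {"cup":(355,115,395,160),"bearing":(367,184,404,220),"chisel":(385,238,412,325)}.items(): print(n,np.abs(a-c)[y0:y1,x0:x1].mean())
E
```

```text
wn pix [357.69362431 216.80940896]
low [-0.0034 -0.0005]
topL [-0.0027  0.0297]
topR [-0.0028 -0.0317]
rearL [-0.0459  0.0299]
rearR [-0.0465 -0.032 ]
cup 18.50722222222222
bearing 20.65815815815816
chisel 21.461189158507167
```

View pics/top2.png

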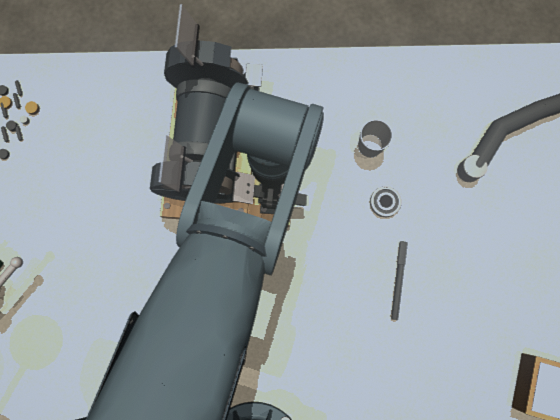

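```bash
python3 -c "
from h import *
print(r.hand_in())"
```

```text
the job is handed in; nothing more can be done
None
```

I slid the rest up to the wheel, tightened the thumbscrew and handed the job in at about 35 s. No verdict was reported.

- **Rest:** I pushed it up the slope by the end of its bar with closed fingers, without touching the wheel. Wrist pictures put the gap at about 10 mm at the start and 2.6 mm before tightening. After letting go it measured about 2.8 mm, with single edges giving 1.9 to 3.4 mm.
- **Thumbscrew:** I turned it clockwise in several regrips. By the brush marks on its top it had turned about 203° the last time I could measure it released. The last pull read 0.5 to 0.6 N m about the screw axis. That is at or just over the 0.25 to 0.5 N m you asked for, and below the 0.8 N m strain limit.
- **Bench and robot:** In the last top view the cup, bearing and chisel look where they were. The gripper was open and clear of everything.

**Less certain:**
- The torque readings are only good to about 0.1 N m. The upright gripper on the tilted head adds a large sideways moment, and the pads slipped at times.
- The force of the screw on the bar could not be measured directly.
- I did not re-measure how far the screw sprang back after the last pull. After the pull before it, the marks showed about 4°.
- The last automatic reading of the brush marks (5.8°) was spoilt by shadow, so I ignored it.

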